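# Rehang the lift-off door of the medicine cabinet

## Task

The small medicine cabinet has been wiped out and its door is still standing in the drying rack. Lift the door (the plate with two hinge knuckles on one edge) out of the rack, hold it open and upright at the cabinet, and lower it so that both knuckles drop over their pins together, all the way down before you let go; leave it hanging there, at whatever open angle you like. Leave the plain shelf plate standing in the rack.

Things in the scene. Friction and masses are not known exactly. Their poses are not given: they have to be found in the camera images.
- door: Aluminium door, upright in a rack slot, 8 mm above the counter; lifts straight out. 0.4 kg. Panel 160 wide, 170 tall, 12 thick; origin on its knuckle axis at lower-edge level, z up; panel at y -18 to -178, x +-6 mm; 25 mm pull on +x face near its free edge. Two tube knuckles, bore 26, outside 34, 20 tall, lower rims at z 20 and 120. Pinch the top edge's middle (0,-98,170) from above.
- cabinet: White cabinet, fixed, open front facing its -y. Origin on the axis of its two hinge pins, at counter level, z up; case at x -186 to -26, y 10 to 150, z 0 to 180 mm. Door home: knuckles rest on the lugs, door origin 10 mm above this one. Door yaw = cabinet yaw is 90 degrees open (panel along cabinet -y), a good way to hang it; -90 degrees from that is closed. It turns freely.
- lower_pin (a point): Foot of the lower pin, on top of its lug, 30 mm above the counter; the upper pin is the same, 100 mm higher on the same axis. Lugs: 22 mm discs 10 thick, arm to the case. Greased pins: 26 tall, 17 mm wide for the lowest 8 mm, tapering to 6 at the tip. To clear pins and upper lug, bring the door in sideways from the open side, its origin 40 to 75 mm above the counter, then lower.
- shelf_plate: Plain aluminium plate, no knuckles, no pull: 150 wide, 165 tall, 12 mm thick, loose, upright in the rack's other slot, parallel to the door and 100 mm from it; it stays there. Origin at its lower-edge level, beyond its end: it fills x -6 to 6, y -173 to -23, z 0 to 165 mm. Rack: grey plastic, fixed; fins 42 mm high hold the panels loosely, 1.5 mm play each side.
There are look-alikes about, which are no part of the job. Of the things that look like the door, the middle-sized one is meant.

How it is judged:
By the outcome, as a careful person would: the job done as asked, in the order asked, and still so for the second after the job is handed in, with the robot touching nothing.
It also fails if it takes over 40 s, if anything falls off the work surface, if the arm or the gripper's body presses on something with over 40 N, if the wrist force passes 120 N, or if a joint passes its speed limit or range.

## Robot

A 7-joint arm with a two-finger parallel gripper is mounted at the origin on the work surface. World frame = base frame: x ahead of the robot, y to its left, z up, the work surface at z = 0. Lengths are in mm, angles in rad, forces in N, time in s.
With the tool pointing down it reaches from about 400 to 875 mm from the base axis. Payload 4.4 kg.
Tool frame: the origin (TCP) lies midway between the tips of the shut fingers; the grasp point (between the pads) lies behind it (ctrl.grip_point_offset is the x of the grasp point in the tool frame, in mm); x points along the fingers, z is the direction in which the jaws open and shut, and the axes are right-handed (so a half turn about x gives the same grasp; the last joint's range is limited). The gripper opens to 85 mm and grips with 20 to 120 N. Pads are 22 mm wide; open, the fingers measure 114 mm over their backs; the gripper's body (76 mm by 85 mm) begins 54 mm behind the grasp point. The pads swing forward as they close: fully open they stand 13 mm farther back than shut.
Start: joints at [1.196, 0.628, 0.038, 1.517, -0.027, 0.996, -0.02], TCP at [197.573, -619.26, 231.313] pointing down, gripper open.
Joint ranges: [-3.06, 3.06], [-0.37, 2.12], [-1.25, 1.32], [0.18, 2.47], [-1.1, 4.24], [0.23, 1.98], [-2.94, 2.94]. Speed limits (rad/s): [2.57, 2.57, 3.14, 3.14, 3.14, 3.14, 3.14].

## Interface

Orientations are given as [roll, pitch, yaw] about the fixed x, y, z axes, in that order (R = Rz(yaw) Ry(pitch) Rx(roll)).
In Python, from cell import status, eyes, ctrl gives the robot as it stands. The module is installed in compiled form; this text tells all that it offers.
- The arm moves only by the tool apply_moves, never from a script. Its argument "targets" is a list of rows, each a list of 3 entries, a list of its own where there are three numbers: the shift along the tool's x, y, z in mm, then the turn about the tool's x in degrees, then the finger opening in mm, from 0 to 85.4. In form: [[[dx, dy, dz], roll, claw], ...]. A call has 1 to 10 rows; each row shifts and turns the pose as measured when the row begins, along the tool's axes as they then stand; what a row does not reach is not made up. A row lasts 1/8 s, in which the tool goes at most 62.5 mm and 10.7 degrees, less where a joint would pass 70% of its speed; a pose out of reach is approached as far as the arm can. A call is refused whole if a number of a shift passes 62.5 or a number of a turn 10.7, either way. A call with a gripper value outside its range is refused whole. The fingers move at their own pace and stop on an object; the grip force is fixed at half the most. Time passes only in rows, so rows that do not move let the fingers close. It gives the time, the measured TCP pose, the force and the opening at its end, in the units of the state.
- status.read_state(): the state, without advancing time (a new reading comes with each control period).
- eyes.get_image(name): name is "scene" or "top" or "wrist"; returns (picture, depth): 480x640x3 uint8, blue, green, red; 480x640 float32, mm along the optical axis (not along the pixel's ray), 0 where there is no reading.
- eyes.camera_params(name): a dict with "fx", "fy", "cx", "cy" (pixels), "dist" ([k1, k2, p1, p2, k3] as OpenCV has them; the pictures are not rectified), "R" (3x3) and "t" (3): a world point X has camera coordinates R X + t. Camera axes: x right, y down, z forward; pixel columns grow to the right and rows downward; lengths in mm; the calibration is good to about 2 mm. A picture is of the moment at which its call begins: read the wrist's pose just before it. camera_params takes no time and is no camera call; for the wrist camera it gives the pose at the moment of the call.
- ctrl.finish_job(): hands the job in, once; it reports no verdict.
The state is a dict: "clock": time; "qpos": joint angles; "qd": joint speeds; "tau": joint torques, N m; "eef_pos": TCP position; "tool_rot": TCP orientation; "force": force on the tool from outside, world axes, zero at the start; "torque": the same for the moment, N m; "width": finger opening in mm.
Only numpy, scipy, OpenCV 4.12 (cv2) and the standard library are available. Lean on these libraries where they do the work, as an engineer would, in place of code of your own. Each camera call takes 0.05 s, during which the arm holds its last target.

## Working session

There is one attempt and no reset: what is moved stays moved. The work goes in short steps, Python scripts to look and compute and a tool call to move; the robot and the scene stay as the last step left them, time stands still between calls to the robot, and variables do not carry over. Pictures are saved under pics/ and viewed, and the job is handed in when it is done.

Besides the shell and the picture viewer there is one more tool, called as name(argument=value, ...), one argument or row to a line, values as JSON. apply_moves: Moves the arm, as the interface text tells. Its arguments: {"type":"object","properties":{"targets":{"type":"array"}},"required":["targets"]}

```bash
mkdir -p pics; cat > h.py <<'E'
import numpy as np,cv2
from cell import status,eyes,ctrl
def grab(n,tag):
    p=eyes.camera_params(n); im,d=eyes.get_image(n)
    cv2.imwrite(f'pics/{tag}.png',im)
    np.savez(f'pics/{tag}.npz',im=im,d=d,**{k:np.array(p[k]) for k in p})
    return im,d,p
def load(tag):
    z=np.load(f'pics/{tag}.npz'); return z['im'],z['d'],{k:z[k] for k in z.files}
def K(p): return np.array([[p['fx'],0,p['cx']],[0,p['fy'],p['cy']],[0,0,1]],float)
def ray(p,uv):
    uv=np.array(uv,float).reshape(-1,1,2)
    n=cv2.undistortPoints(uv,K(p),np.array(p['dist'],float)).reshape(-1,2)
    R=np.array(p['R']);t=np.array(p['t']).reshape(3)
    d=np.c_[n,np.ones(len(n))]
    return -R.T@t, d@R   # point, dirs (z=1)
def atz(p,uv,z):
    o,d=ray(p,uv); s=(z-o[2])/d[:,2]; return o+d*s[:,None]
def atd(p,uv,dep):
    o,d=ray(p,uv); return o+d*np.array(dep).reshape(-1,1)
def proj(p,X):
    R=np.array(p['R'],float);t=np.array(p['t'],float).reshape(3,1)
    return cv2.projectPoints(np.array(X,float).reshape(-1,3),cv2.Rodrigues(R)[0],t,K(p),np.array(p['dist'],float))[0].reshape(-1,2)
def cloud(d,p):
    v,u=np.nonzero(d>0); return atd(p,np.c_[u,v],d[v,u]),u,v
E
python3 - <<'E'
from h import *
for n in('scene','top','wrist'):
    grab(n,n+'0')
s=status.read_state();print({k:np.round(v,3) for k,v in s.items()},ctrl.grip_point_offset)
for n in('scene','top','wrist'):
    p=eyes.camera_params(n);print(n,p['fx'],np.round(-np.array(p['R']).T@np.array(p['t']).reshape(3)),np.round(p['R'],2).tolist())
E
```

```text
{'clock': np.float64(0.15), 'qpos': array([ 1.196,  0.629,  0.038,  1.518, -0.027,  0.996, -0.02 ]), 'qd': array([-0.001, -0.002,  0.001, -0.003, -0.002,  0.001,  0.001]), 'tau': array([ 2.0000e-03, -5.6380e+01,  1.2280e+00, -1.9365e+01,  1.1000e-02,
        7.0000e-03, -0.0000e+00]), 'eef_pos': array([ 197.417, -618.802,  230.618]), 'tool_rot': array([-3.126,  1.569,  1.895]), 'force': array([ 0.16 ,  0.648, -0.507]), 'torque': array([ 0.02 , -0.023,  0.01 ]), 'width': np.float64(85.634)} -18.700000000000003
scene 450.5167464498496 [1012.  -56.  466.] [[0.21, 0.98, -0.01], [0.57, -0.13, -0.81], [-0.8, 0.16, -0.58]]
top 461.61544559890274 [254.  46. 922.] [[0.03, -1.0, -0.01], [-0.98, -0.03, -0.19], [0.19, 0.02, -0.98]]
wrist 349.0443138500221 [ 269. -595.  372.] [[0.3, -0.95, -0.0], [-0.91, -0.29, 0.3], [-0.28, -0.09, -0.96]]
```

View pics/scene0.png

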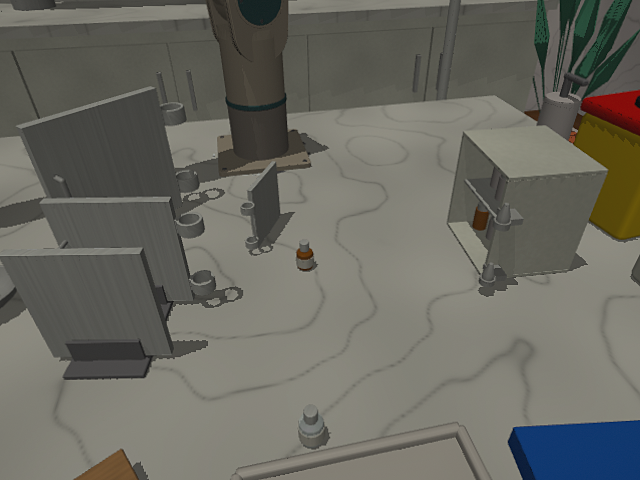

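View pics/top0.png

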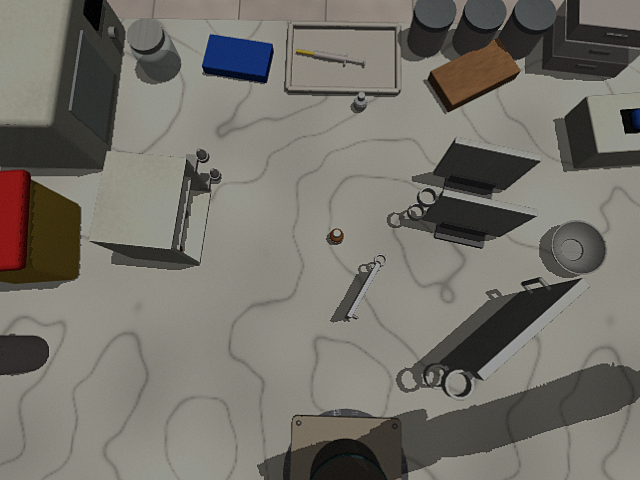

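View pics/wrist0.png

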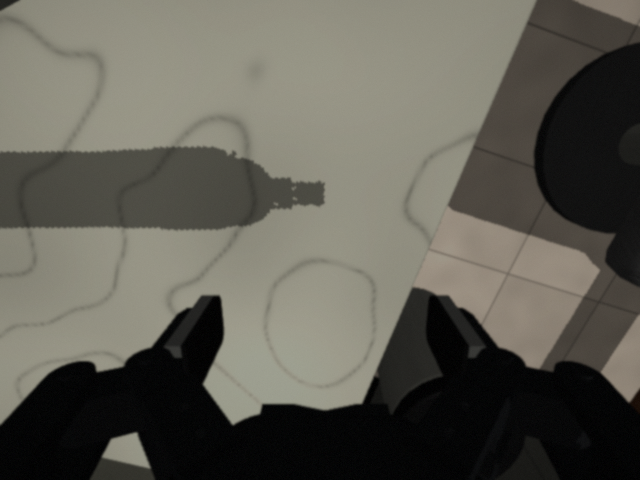

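```bash
python3 - <<'E'
from h import *
for tag,rois in (('top0',{'door':(395,180,545,250),'shelf':(430,130,545,200),'big':(410,270,590,400),'small':(340,250,390,325),'cab':(90,140,225,270)}),('scene0',{'door':(40,190,225,310),'shelf':(0,240,175,360),'cab':(440,120,610,300)})):
    im,d,p=load(tag); P,u,v=cloud(d,p)
    for n,(a,b,c,e) in rois.items():
        m=(u>=a)&(u<c)&(v>=b)&(v<e); Q=P[m]
        h,ed=np.histogram(Q[:,2],bins=np.arange(-10,260,10)); print(tag,n,list(zip(ed[:-1].astype(int),h)))
im,d,p=load('top0')
big=cv2.resize(im[120:280,380:580],None,fx=4,fy=4,interpolation=cv2.INTER_CUBIC);cv2.imwrite('pics/c1.png',big[:600])
big=cv2.resize(im[130:280,80:240],None,fx=4,fy=4,interpolation=cv2.INTER_CUBIC);cv2.imwrite('pics/c2.png',big)
im,d,p=load('scene0')
big=cv2.resize(im[180:320,40:240],None,fx=4,fy=4,interpolation=cv2.INTER_CUBIC);cv2.imwrite('pics/c3.png',big)
big=cv2.resize(im[190:300,440:560],None,fx=5,fy=5,interpolation=cv2.INTER_CUBIC);cv2.imwrite('pics/c4.png',big)
E
```

```text
top0 door [(np.int64(-10), np.int64(2941)), (np.int64(0), np.int64(3283)), (np.int64(10), np.int64(290)), (np.int64(20), np.int64(216)), (np.int64(30), np.int64(302)), (np.int64(40), np.int64(425)), (np.int64(50), np.int64(173)), (np.int64(60), np.int64(155)), (np.int64(70), np.int64(137)), (np.int64(80), np.int64(138)), (np.int64(90), np.int64(153)), (np.int64(100), np.int64(148)), (np.int64(110), np.int64(160)), (np.int64(120), np.int64(173)), (np.int64(130), np.int64(251)), (np.int64(140), np.int64(332)), (np.int64(150), np.int64(196)), (np.int64(160), np.int64(191)), (np.int64(170), np.int64(775)), (np.int64(180), np.int64(21)), (np.int64(190), np.int64(0)), (np.int64(200), np.int64(0)), (np.int64(210), np.int64(0)), (np.int64(220), np.int64(0)), (np.int64(230), np.int64(0)), (np.int64(240), np.int64(0))]
top0 shelf [(np.int64(-10), np.int64(1824)), (np.int64(0), np.int64(2144)), (np.int64(10), np.int64(166)), (np.int64(20), np.int64(141)), (np.int64(30), np.int64(180)), (np.int64(40), np.int64(262)), (np.int64(50), np.int64(156)), (np.int64(60), np.int64(164)), (np.int64(70), np
[... 4777 characters left out ...]
64(881)), (np.int64(30), np.int64(917)), (np.int64(40), np.int64(836)), (np.int64(50), np.int64(732)), (np.int64(60), np.int64(668)), (np.int64(70), np.int64(657)), (np.int64(80), np.int64(690)), (np.int64(90), np.int64(1504)), (np.int64(100), np.int64(828)), (np.int64(110), np.int64(861)), (np.int64(120), np.int64(1176)), (np.int64(130), np.int64(1080)), (np.int64(140), np.int64(1001)), (np.int64(150), np.int64(931)), (np.int64(160), np.int64(854)), (np.int64(170), np.int64(2056)), (np.int64(180), np.int64(3411)), (np.int64(190), np.int64(0)), (np.int64(200), np.int64(0)), (np.int64(210), np.int64(0)), (np.int64(220), np.int64(0)), (np.int64(230), np.int64(0)), (np.int64(240), np.int64(0))]
```

View pics/c1.png

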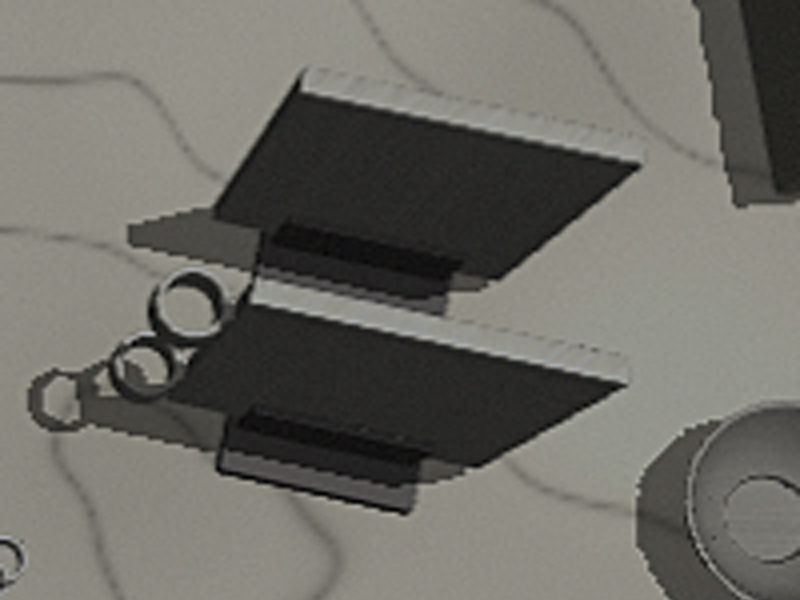

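View pics/c2.png

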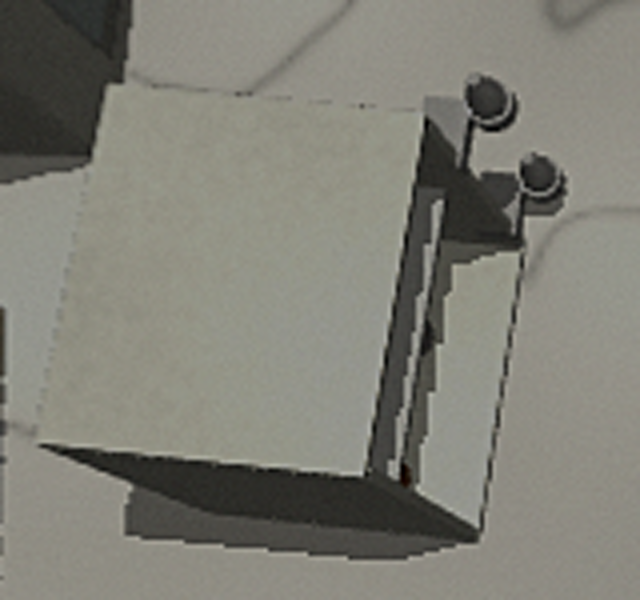

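View pics/c3.png

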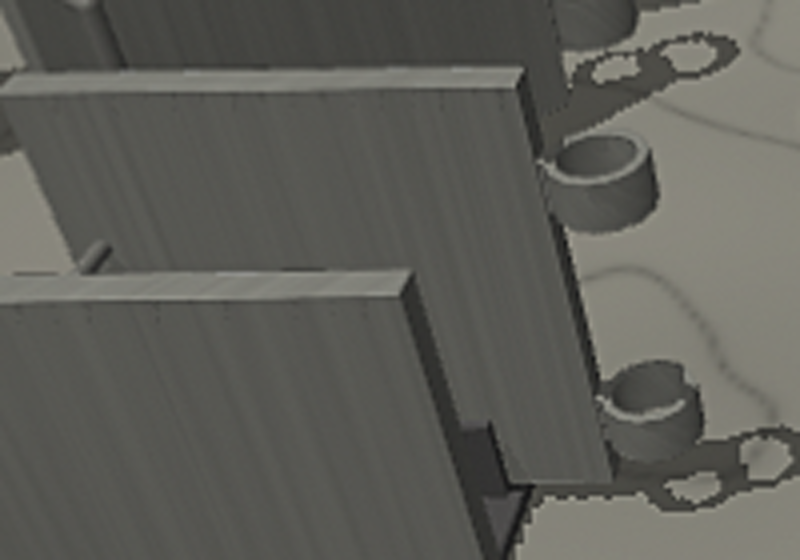

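View pics/c4.png

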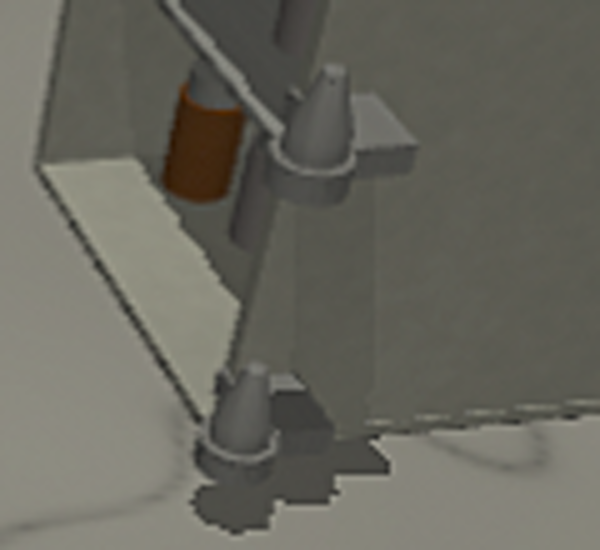

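```bash
cat > fit.py <<'E'
from h import *
from scipy.optimize import least_squares
def box(P,lo,hi): # sdf
    c=(np.array(lo)+hi)/2;h=(np.array(hi)-lo)/2;q=np.abs(P-c)-h
    return np.linalg.norm(np.maximum(q,0),axis=1)+np.minimum(q.max(1),0)
def disc(P,r,z0,z1):
    q=np.c_[np.hypot(P[:,0],P[:,1])-r,np.abs(P[:,2]-(z0+z1)/2)-(z1-z0)/2]
    return np.linalg.norm(np.maximum(q,0),axis=1)+np.minimum(q.max(1),0)
def tube(P,r0,r1,z0,z1):
    rm=(r0+r1)/2;q=np.c_[np.abs(np.hypot(P[:,0],P[:,1])-rm)-(r1-r0)/2,np.abs(P[:,2]-(z0+z1)/2)-(z1-z0)/2]
    return np.linalg.norm(np.maximum(q,0),axis=1)+np.minimum(q.max(1),0)
def door(P): return np.min([box(P,[-6,-178,0],[6,-18,170]),tube(P,13,17,20,40),tube(P,13,17,120,140)],axis=0)
def pin(P,z):
    r=np.hypot(P[:,0],P[:,1]);zz=P[:,2]-z
    rr=np.interp(zz,[0,8,26],[8.5,8.5,3]);q=np.c_[r-rr,np.maximum(-zz,zz-26)]
    return np.linalg.norm(np.maximum(q,0),axis=1)+np.minimum(q.max(1),0)
def cab(P): return np.min([box(P,[-186,10,0],[-26,150,180]),pin(P,30),pin(P,130),disc(P,11,20,30),disc(P,11,120,130)],axis=0)
def shelf(P): return box(P,[-6,-173,0],[6,-23,165])
from scipy.spatial.transform import Rotation as Ro
def inv(x,P,tilt):
    x0,y0,z0,yaw=x[:4]; r=Ro.from_euler('xyz',[x[4],x[5],yaw]) if tilt else Ro.from_euler('z',yaw)
    return r.inv().apply(P-[x0,y0,z0])
def fit(P,f,x0,tilt=False,gate=12,fixz=None,n=6):
    x=np.array(list(x0)+([0,0] if tilt else []),float)
    for i in range(n):
        d=np.abs(f(inv(x,P,tilt))); g=gate*(2.5 if i==0 else 1.5 if i==1 else 1 if i<4 else .5); Q=P[d<g]
        sc=[1,1,1,100]+([100,100] if tilt else [])
        r=least_squares(lambda s:f(inv(s/sc,Q,tilt)),x*sc,loss='soft_l1',f_scale=2.); x=r.x/sc
    return x,len(Q),np.sqrt(np.mean(f(inv(x,Q,tilt))**2))
E
python3 - <<'E'
from fit import *
# door seeds from top image rim
im,d,p=load('top0'); c=lambda x,y,o:((x+.5)/4-.5+o[0],(y+.5)/4-.5+o[1])
print('knuckles',atz(p,[c(188,306,(380,120))],148),atz(p,[c(143,367,(380,120))],48))
print('topface',atz(p,[c(258,280,(380,120)),c(632,355,(380,120)),c(250,303,(380,120)),c(627,383,(380,120))],178).round(1))
print('lugs',atz(p,[c(492,103,(80,130))],130),atz(p,[c(542,178,(80,130))],30))
for tag in('top0','scene0'):
    im,d,p=load(tag);P,u,v=cloud(d,p);P=P[P[:,2]>12]
    k=atz(load('top0')[2],[c(188,306,(380,120))],148)[0]
    e=[k[0],k[1],8,-.2]
    near=lambda P,e,r:P[np.hypot(P[:,0]-e[0],P[:,1]-e[1])<r]
    for tilt in(0,1): print(tag,'door',[np.round(a,3) for a in fit(near(P,e,200),door,e,tilt)])
    a=-.2;e=[k[0]+100*np.cos(a),k[1]+100*np.sin(a),8,a]
    print(tag,'shelf',[np.round(a,3) for a in fit(near(P,e,200),shelf,e,1)])
    k=atz(load('top0')[2],[c(492,103,(80,130))],130)[0];e=[k[0],k[1],0,-.1]
    Q=near(P,e,260)
    print(tag,'cab',[np.round(a,3) for a in fit(Q,cab,e,0)])
E
```

```text
knuckles [[ 495.0373282 -127.1798659  148.       ]] [[ 494.52702248 -127.14259195   48.        ]]
topface [[ 497.9 -150.   178. ]
 [ 469.5 -304.7  178. ]
 [ 487.7 -146.4  178. ]
 [ 457.4 -301.9  178. ]]
lugs [[567.27889685 275.0658041  130.        ]] [[567.01432221 275.18553396  30.        ]]
top0 door [array([ 4.97824e+02, -1.30444e+02,  7.87300e+00, -2.01000e-01]), np.int64(3578), np.float64(1.228)]
top0 door [array([ 4.96943e+02, -1.30354e+02,  7.80500e+00, -2.02000e-01,
       -1.00000e-03,  8.00000e-03]), np.int64(3694), np.float64(1.52)]
top0 shelf [array([ 5.94755e+02, -1.50804e+02,  7.70400e+00, -2.00000e-01,
       -3.00000e-03,  9.00000e-03]), np.int64(3544), np.float64(1.605)]
top0 cab [array([ 5.68084e+02,  2.77317e+02, -1.42000e+00, -7.80000e-02]), np.int64(9309), np.float64(1.424)]
scene0 door [array([ 4.96394e+02, -1.30321e+02,  8.22100e+00, -1.98000e-01]), np.int64(9448), np.float64(0.911)]
scene0 door [array([ 4.96263e+02, -1.30284e+02,  8.23200e+00, -1.98000e-01,
        0.00000e+00,  2.00000e-03]), np.int64(9442), np.float64(0.9)]
scene0 shelf [array([ 5.95117e+02, -1.50258e+02,  8.23500e+00, -1.99000e-01,
       -1.00000e-03, -6.00000e-03]), np.int64(14371), np.float64(1.599)]
scene0 cab [array([ 5.67885e+02,  2.78206e+02,  4.85000e-01, -7.00000e-02]), np.int64(15090), np.float64(1.64)]
```

```bash
cat > st.py <<'E'
from h import *
from scipy.spatial.transform import Rotation as Ro
def plan(tgt=None,jyaw=None):
    s=status.read_state();R=Ro.from_euler('xyz',s['tool_rot']).as_matrix();p=np.array(s['eef_pos'])
    zy=np.arctan2(R[1,2],R[0,2])
    print('t',round(float(s['clock']),2),'tcp',p.round(1),'xax',R[:,0].round(3),'yax',R[:,1].round(3),'zax',R[:,2].round(3),'jaw yaw deg',round(np.degrees(zy),2),'w',round(float(s['width']),1),'F',np.round(s['force'],1),'q',np.round(s['qpos'],2))
    if tgt is not None: print('tool delta',(R.T@(np.array(tgt)-p)).round(1))
    if jyaw is not None:
        for j in(jyaw,jyaw+180,jyaw-180):
            d=(j-np.degrees(zy)+180)%360-180; print('roll cand (about tool x; x down => negative of world yaw)',round(-d,2),end=' ')
        print()
if __name__=='__main__':
    import sys
    a=[float(x) for x in sys.argv[1:]]
    plan(a[:3] if len(a)>=3 else None,a[3] if len(a)>3 else None)
E
python3 st.py 477 -226 340 -11.4
python3 - <<'E'
from h import *
im,d,p=load('top0');P,u,v=cloud(d,p);m=(u>400)&(u<600)&(v>265)&(v<400)&(P[:,2]>200);print(P[m].min(0),P[m].max(0))
m=(P[:,2]>185)&(P[:,0]>100);h=P[m];
for x in range(100,900,100):
    print(x,[(y,int(h[(h[:,0]//100*100==x)&(h[:,1]//100*100==y)][:,2].max()) if ((h[:,0]//100*100==x)&(h[:,1]//100*100==y)).any() else 0) for y in range(-700,600,100)])
E
```

```text
t 0.15 tcp [ 197.4 -618.8  230.6] xax [-0.     0.001 -1.   ] yax [ 0.953  0.304 -0.   ] zax [ 0.304 -0.953 -0.001] jaw yaw deg -72.31 w 85.6 F [ 0.2  0.6 -0.5] q [ 1.2   0.63  0.04  1.52 -0.03  1.   -0.02]
tool delta [-109.   385.7 -289.4]
roll cand (about tool x; x down => negative of world yaw) -60.91 roll cand (about tool x; x down => negative of world yaw) 119.09 roll cand (about tool x; x down => negative of world yaw) 119.09 
[ 195.00363227 -351.56991623  200.10287939] [ 348.85894117 -176.17149214  235.50884404]
100 [(-700, 0), (-600, 0), (-500, 0), (-400, 0), (-300, 0), (-200, 232), (-100, 0), (0, 0), (100, 0), (200, 0), (300, 0), (400, 0), (500, 0)]
200 [(-700, 0), (-600, 0), (-500, 0), (-400, 232), (-300, 234), (-200, 234), (-100, 0), (0, 0), (100, 0), (200, 0), (300, 0), (400, 0), (500, 0)]
300 [(-700, 0), (-600, 0), (-500, 0), (-400, 235), (-300, 233), (-200, 0), (-100, 0), (0, 0), (100, 0), (200, 0), (300, 0), (400, 0), (500, 204)]
400 [(-700, 0), (-600, 0), (-500, 0), (-400, 0), (-300, 0), (-200, 0), (-100, 0), (0, 0), (100, 0), (200, 0), (300, 0), (400, 0), (500, 205)]
500 [(-700, 0), (-600, 0), (-500, 0), (-400, 0), (-300, 0), (-200, 0), (-100, 0), (0, 0), (100, 0), (200, 0), (300, 0), (400, 0), (500, 221)]
600 [(-700, 0), (-600, 0), (-500, 0), (-400, 0), (-300, 0), (-200, 0), (-100, 0), (0, 0), (100, 0), (200, 0), (300, 0), (400, 0), (500, 221)]
700 [(-700, 0), (-600, 0), (-500, 0), (-400, 0), (-300, 0), (-200, 0), (-100, 0), (0, 0), (100, 0), (200, 0), (300, 0), (400, 0), (500, 222)]
800 [(-700, 0), (-600, 0), (-500, 0), (-400, 0), (-300, 0), (-200, 0), (-100, 0), (0, 0), (100, 0), (200, 0), (300, 0), (400, 0), (500, 221)]
```

apply_moves(
  targets=[
    [[-55, 0, 0], 0, 85],
    [[-55, 0, 0], 0, 85],
    [[0, 46, -34], 0, 85],
    [[0, 46, -34], 0, 85],
    [[0, 46, -34], 0, 85],
    [[0, 46, -34], 0, 85],
    [[0, 46, -34], 0, 85],
    [[0, 46, -34], 0, 85],
  ],
)

```text
clock: 1.15
eef_pos: [400.8, -336.9, 341.6]
tool_rot: [-2.672, 1.567, 2.338]
force: [0.3, -0.8, -0.3]
width: 85.4
```

```bash
python3 st.py 477 -226 340 -11.4
```

```text
t 1.15 tcp [ 400.8 -336.9  341.6] xax [-0.003  0.003 -1.   ] yax [ 0.956  0.294 -0.002] zax [ 0.294 -0.956 -0.003] jaw yaw deg -72.92 w 85.4 F [ 0.3 -0.8 -0.3] q [ 0.67  0.33 -0.03  1.71  0.01  1.11 -0.64]
tool delta [  1.7 105.4 -83.7]
roll cand (about tool x; x down => negative of world yaw) -61.52 roll cand (about tool x; x down => negative of world yaw) 118.48 roll cand (about tool x; x down => negative of world yaw) 118.48
```

apply_moves(
  targets=[
    [[0, 48, -38], 0, 85],
    [[0, 48, -38], 0, 85],
    [[0, 0, 0], -10.5, 85],
    [[0, 0, 0], -10.5, 85],
    [[0, 0, 0], -10.5, 85],
    [[0, 0, 0], -10.5, 85],
    [[0, 0, 0], -10.5, 85],
    [[0, 0, 0], -10.5, 85],
    [[0, 0, 0], 0, 85],
  ],
)

```text
clock: 2.28
eef_pos: [474.0, -224.9, 339.9]
tool_rot: [2.368, 1.563, 2.219]
force: [0.5, 0.3, 1.0]
width: 85.0
```

```bash
python3 st.py 477 -226 250 -11.4; python3 -c "
from h import *
grab('wrist','w1')"
```

```text
t 2.27 tcp [ 474.  -224.9  339.9] xax [-0.005  0.006 -1.   ] yax [0.148 0.989 0.006] zax [ 0.989 -0.148 -0.006] jaw yaw deg -8.51 w 85.0 F [0.5 0.3 1. ] q [ 0.62  0.35 -0.32  1.7   0.12  1.12  0.12]
tool delta [89.9 -1.2  3.6]
roll cand (about tool x; x down => negative of world yaw) 2.89 roll cand (about tool x; x down => negative of world yaw) -177.11 roll cand (about tool x; x down => negative of world yaw) -177.11
```

View pics/w1.png

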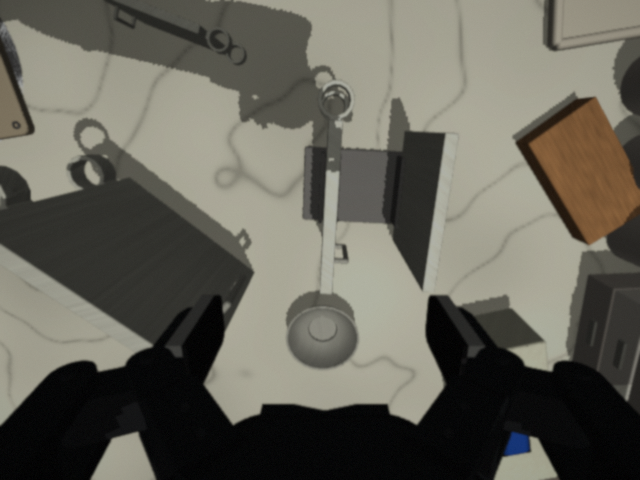

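The wrist view shows three door-like plates. The middle-sized one stands in the rack at (330,190), with its knuckles at (336,98) and its pull at (341,253). The big one is at (120,270), and the small one at (170,20). The rack one also matches the enlarged crop c1: two knuckles and 160 x 170 mm. The plain plate at (430,210) is the shelf.

```bash
python3 - <<'E'
from fit import *
im,d,p=load('w1');P,u,v=cloud(d,p);P=P[(P[:,2]>12)&(v<300)]
for e,f in (([496.6,-130.3,8,-.2],door),([595,-150.5,8,-.2],shelf)):
    Q=P[np.hypot(P[:,0]-e[0],P[:,1]-e[1])<200]
    print([np.round(a,3) for a in fit(Q,f,e,1)])
E
```

```text
[array([ 4.93165e+02, -1.27662e+02,  7.30900e+00, -2.06000e-01,
        1.00000e-03,  2.90000e-02]), np.int64(3441), np.float64(0.877)]
[array([ 5.93705e+02, -1.48623e+02,  7.28200e+00, -2.01000e-01,
        0.00000e+00,  1.00000e-02]), np.int64(7505), np.float64(1.39)]
```

apply_moves(
  targets=[
    [[0, -1, 3], 2.9, 85],
    [[50, 0, 0], 0, 85],
    [[45, 0, 0], 0, 85],
    [[0, 0, 0], 0, 85],
  ],
)

```text
clock: 2.82
eef_pos: [477.2, -226.5, 243.7]
tool_rot: [2.317, 1.566, 2.101]
force: [0.2, 0.9, 0.3]
width: 85.0
```

```bash
python3 st.py 477 -225.5 146 -11.5;  python3 -c "
from h import *
grab('wrist','w2')"
```

```text
t 2.83 tcp [ 477.2 -226.5  243.7] xax [-0.003  0.004 -1.   ] yax [0.214 0.977 0.004] zax [ 0.977 -0.214 -0.003] jaw yaw deg -12.37 w 85.0 F [0.2 0.9 0.3] q [ 0.59  0.45 -0.29  1.83  0.16  0.88  0.02]
tool delta [97.7  0.6 -0.1]
roll cand (about tool x; x down => negative of world yaw) -0.87 roll cand (about tool x; x down => negative of world yaw) 179.13 roll cand (about tool x; x down => negative of world yaw) 179.13
```

View pics/w2.png

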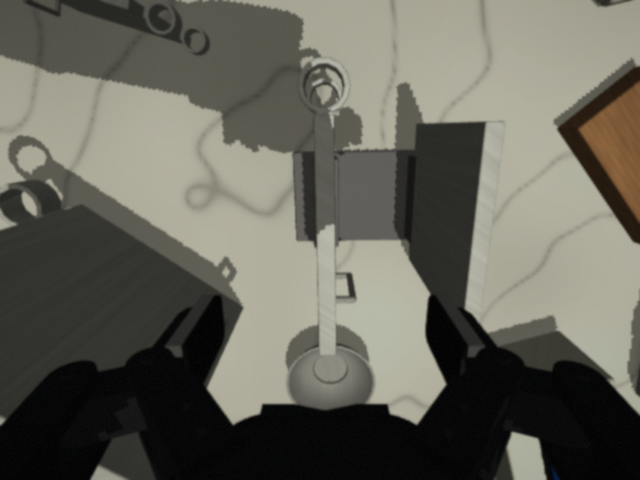

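The door edge (column 326) sits midway between the fingers (220 and 430). I'll descend and close.

apply_moves(
  targets=[
    [[50, 0, 0], -0.8, 85],
    [[46, 0, 0], 0, 85],
    [[0, 0, 0], 0, 85],
    [[0, 0, 0], 0, 0],
    [[0, 0, 0], 0, 0],
    [[0, 0, 0], 0, 0],
    [[0, 0, 0], 0, 0],
    [[0, 0, 0], 0, 0],
  ],
)

```text
clock: 3.88
eef_pos: [488.2, -231.3, 162.2]
tool_rot: [-0.17, 1.548, -0.378]
force: [-2.9, 0.4, 1.7]
width: 10.9
```

```bash
python3 st.py 477 -225.5 146 -11.5
```

```text
t 3.88 tcp [ 488.2 -231.3  162.2] xax [ 0.022 -0.009 -1.   ] yax [ 0.206  0.978 -0.004] zax [ 0.978 -0.206  0.023] jaw yaw deg -11.91 w 10.9 F [-2.9  0.4  1.7] q [ 0.56  0.56 -0.25  1.91  0.22  0.67 -0.03]
tool delta [ 15.9   3.4 -12.5]
roll cand (about tool x; x down => negative of world yaw) -0.41 roll cand (about tool x; x down => negative of world yaw) 179.59 roll cand (about tool x; x down => negative of world yaw) 179.59
```

```bash
python3 -c "
from h import *
grab('wrist','w3');im,d,p=grab('scene','s3')
cv2.imwrite('pics/s3c.png',cv2.resize(im[60:360,0:400],None,fx=2,fy=2))"
```

```text
(no output)
```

View pics/w3.png

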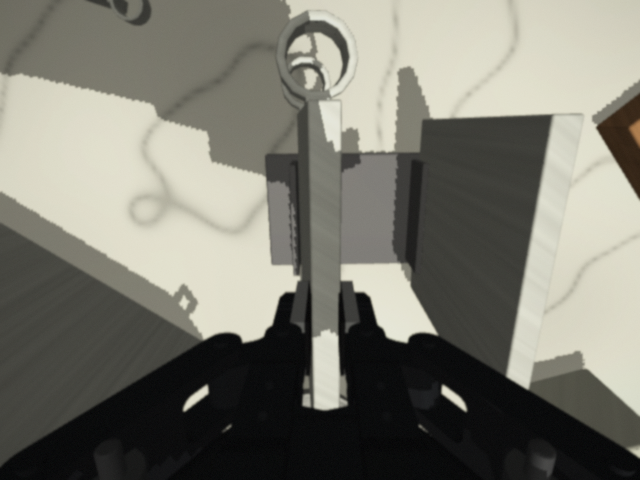

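View pics/s3c.png

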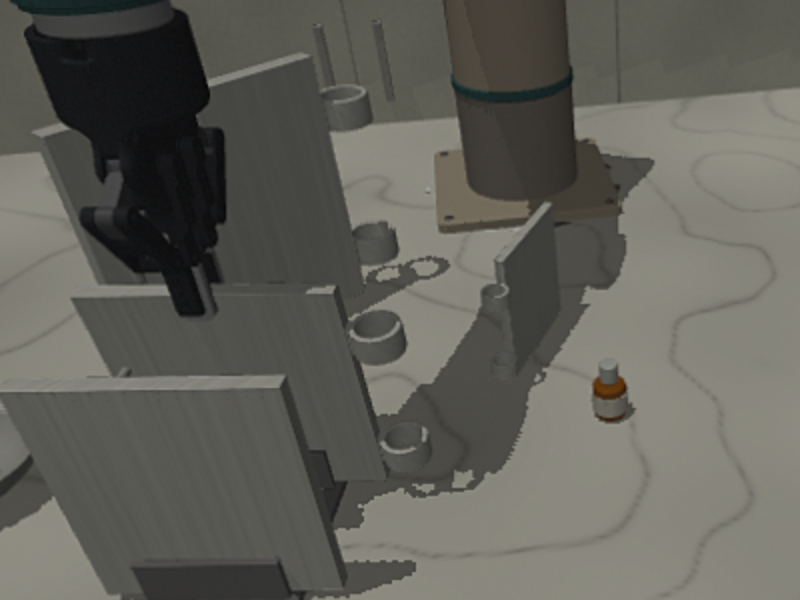

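```bash
python3 - <<'E'
from fit import *
for t in('s3','w3'):
    im,d,p=load(t);P,u,v=cloud(d,p);m=(P[:,2]>12)&(P[:,2]<182)
    if t=='w3': m&=v<270
    else: m&=~((u<115)&(v<220)&(u>20)&(P[:,2]>150))
    P=P[m]
    for e,f in (([496.6,-130.3,8,-.2],door),([595,-150.5,8,-.2],shelf)):
        Q=P[np.hypot(P[:,0]-e[0],P[:,1]-e[1])<200]
        print(t,[np.round(a,3) for a in fit(Q,f,e,1)])
E
```

```text
s3 [array([ 5.06114e+02, -1.33999e+02,  1.02450e+01, -1.93000e-01,
       -6.00000e-03,  7.60000e-02]), np.int64(7109), np.float64(1.753)]
s3 [array([ 5.95132e+02, -1.50253e+02,  8.19600e+00, -2.00000e-01,
       -1.00000e-03, -6.00000e-03]), np.int64(14327), np.float64(1.573)]
w3 [array([ 4.94300e+02, -1.27791e+02,  7.77000e+00, -2.15000e-01,
        0.00000e+00,  9.00000e-02]), np.int64(12137), np.float64(1.012)]
w3 [array([ 5.94129e+02, -1.48574e+02,  7.37000e+00, -2.06000e-01,
        2.00000e-03,  8.00000e-03]), np.int64(23902), np.float64(1.353)]
```

apply_moves(
  targets=[
    [[0, 0, 0], 0, 20],
    [[0, 0, 0], 0, 40],
    [[0, 0, 0], 0, 40],
  ],
)

```text
clock: 4.35
eef_pos: [490.9, -231.8, 162.2]
tool_rot: [-0.127, 1.542, -0.335]
force: [0.3, 0.5, 0.1]
width: 40.0
```

```bash
python3 st.py 477 -225.5 146 -11.5;python3 -c "
from h import *
grab('wrist','w4');im,d,p=grab('scene','s4')"
python3 - <<'E'
from fit import *
for t in('s4','w4'):
    im,d,p=load(t);P,u,v=cloud(d,p);m=(P[:,2]>12)&(P[:,2]<182)
    if t=='w4': m&=v<270
    else: m&=~((u<115)&(v<220)&(u>20)&(P[:,2]>150))
    P=P[m]
    for e,f in (([496.6,-130.3,8,-.2],door),):
        Q=P[np.hypot(P[:,0]-e[0],P[:,1]-e[1])<200]
        print(t,[np.round(a,3) for a in fit(Q,f,e,1)])
E
```

```text
t 4.35 tcp [ 490.9 -231.8  162.2] xax [ 0.027 -0.009 -1.   ] yax [ 0.206  0.978 -0.004] zax [ 0.978 -0.206  0.028] jaw yaw deg -11.91 w 40.0 F [0.3 0.5 0.1] q [ 0.56  0.56 -0.25  1.91  0.22  0.66 -0.03]
tool delta [ 15.8   3.4 -15.4]
roll cand (about tool x; x down => negative of world yaw) -0.41 roll cand (about tool x; x down => negative of world yaw) 179.59 roll cand (about tool x; x down => negative of world yaw) 179.59 
s4 [array([ 4.95268e+02, -1.30188e+02,  8.25500e+00, -2.00000e-01,
       -1.00000e-03,  1.10000e-02]), np.int64(7689), np.float64(0.875)]
w4 [array([ 4.98620e+02, -1.28694e+02,  7.32000e+00, -1.80000e-01,
        2.00000e-03, -6.00000e-03]), np.int64(10505), np.float64(0.779)]
```

View pics/w4.png

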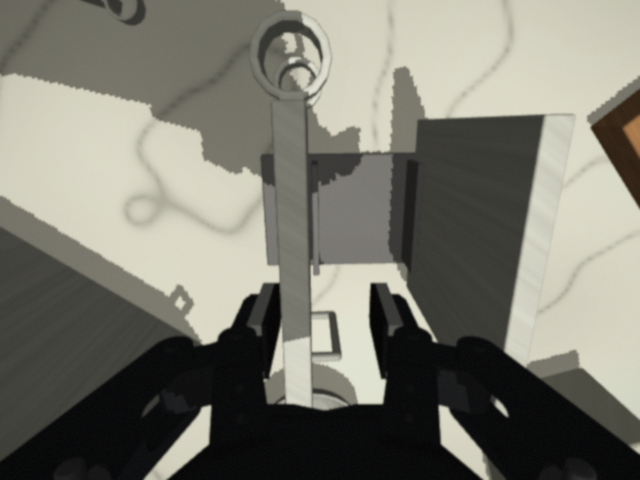

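apply_moves(
  targets=[
    [[0, 3, -14], 0, 60],
  ],
)

```text
clock: 4.58
eef_pos: [478.5, -226.2, 161.8]
tool_rot: [-0.12, 1.541, -0.329]
force: [-0.6, 0.1, -0.6]
width: 56.7
```

```bash
python3 st.py 477.5 -225.5 146 -11.5
```

```text
t 4.58 tcp [ 478.5 -226.2  161.8] xax [ 0.028 -0.01  -1.   ] yax [ 0.207  0.978 -0.004] zax [ 0.978 -0.206  0.03 ] jaw yaw deg -11.92 w 56.7 F [-0.6  0.1 -0.6] q [ 0.56  0.55 -0.25  1.95  0.22  0.64 -0.04]
tool delta [15.7  0.5 -1.6]
roll cand (about tool x; x down => negative of world yaw) -0.42 roll cand (about tool x; x down => negative of world yaw) 179.58 roll cand (about tool x; x down => negative of world yaw) 179.58
```

apply_moves(
  targets=[
    [[0, 0, 0], 0, 60],
  ],
)

```text
clock: 4.7
eef_pos: [477.9, -226.0, 161.7]
tool_rot: [-0.123, 1.542, -0.331]
force: [-0.9, -0.1, 1.4]
width: 60.4
```

```bash
python3 st.py 477.5 -225.5 146 -11.5
```

```text
t 4.7 tcp [ 477.9 -226.   161.7] xax [ 0.027 -0.009 -1.   ] yax [ 0.207  0.978 -0.004] zax [ 0.978 -0.206  0.029] jaw yaw deg -11.91 w 60.4 F [-0.9 -0.1  1.4] q [ 0.56  0.55 -0.25  1.95  0.22  0.64 -0.04]
tool delta [15.7  0.4 -0.9]
roll cand (about tool x; x down => negative of world yaw) -0.41 roll cand (about tool x; x down => negative of world yaw) 179.59 roll cand (about tool x; x down => negative of world yaw) 179.59
```

apply_moves(
  targets=[
    [[14, 0, -1], 0, 60],
  ],
)

```text
clock: 4.82
eef_pos: [479.0, -226.5, 148.1]
tool_rot: [-0.125, 1.538, -0.333]
force: [1.2, -0.6, 0.5]
width: 60.0
```

```bash
python3 st.py 477.5 -225.5 146 -11.5
```

```text
t 4.83 tcp [ 479.  -226.5  148.1] xax [ 0.031 -0.011 -0.999] yax [ 0.207  0.978 -0.004] zax [ 0.978 -0.206  0.033] jaw yaw deg -11.92 w 60.0 F [ 1.2 -0.6  0.5] q [ 0.56  0.57 -0.24  1.96  0.23  0.6  -0.05]
tool delta [ 2.1  0.7 -1.7]
roll cand (about tool x; x down => negative of world yaw) -0.42 roll cand (about tool x; x down => negative of world yaw) 179.58 roll cand (about tool x; x down => negative of world yaw) 179.58
```

apply_moves(
  targets=[
    [[0, 0, 0], 0, 30],
  ],
)

```text
clock: 4.95
eef_pos: [478.3, -226.3, 146.8]
tool_rot: [-0.12, 1.54, -0.328]
force: [-1.0, 0.3, -0.3]
width: 42.9
```

```bash
python3 st.py 477.5 -225.5 146 -11.5; python3 -c "
from h import *
grab('wrist','w5');im,d,p=grab('scene','s5')
cv2.imwrite('pics/s5c.png',cv2.resize(im[60:260,0:260],None,fx=3,fy=3))"
```

```text
t 4.95 tcp [ 478.3 -226.3  146.8] xax [ 0.029 -0.01  -1.   ] yax [ 0.207  0.978 -0.004] zax [ 0.978 -0.206  0.03 ] jaw yaw deg -11.92 w 42.9 F [-1.   0.3 -0.3] q [ 0.56  0.57 -0.24  1.96  0.23  0.6  -0.05]
tool delta [ 0.7  0.6 -1. ]
roll cand (about tool x; x down => negative of world yaw) -0.42 roll cand (about tool x; x down => negative of world yaw) 179.58 roll cand (about tool x; x down => negative of world yaw) 179.58
```

View pics/w5.png

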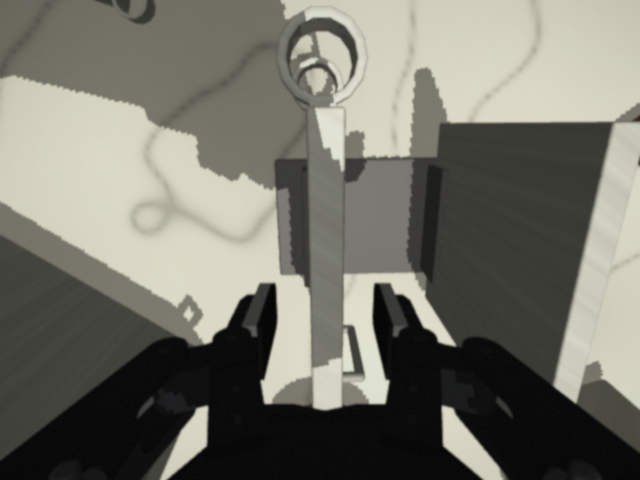

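View pics/s5c.png

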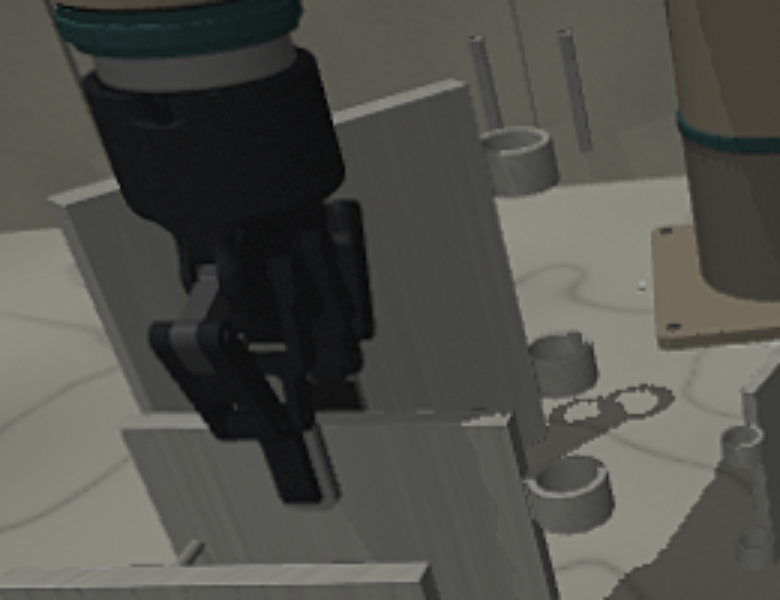

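Door at column 326 is centred between the pads (272, 380). I'll close one row at a time.

apply_moves(
  targets=[
    [[0, 0, 0], 0, 16],
  ],
)

```text
clock: 5.18
eef_pos: [479.6, -226.6, 147.7]
tool_rot: [-0.119, 1.538, -0.327]
force: [-0.0, 0.4, 0.4]
width: 16.2
```

```bash
python3 st.py 477.5 -225.5 146 -11.5
```

```text
t 5.17 tcp [ 479.6 -226.6  147.7] xax [ 0.031 -0.011 -0.999] yax [ 0.206  0.978 -0.004] zax [ 0.978 -0.206  0.033] jaw yaw deg -11.91 w 16.2 F [-0.   0.4  0.4] q [ 0.56  0.57 -0.24  1.96  0.23  0.6  -0.05]
tool delta [ 1.7  0.7 -2.3]
roll cand (about tool x; x down => negative of world yaw) -0.41 roll cand (about tool x; x down => negative of world yaw) 179.59 roll cand (about tool x; x down => negative of world yaw) 179.59
```

apply_moves(
  targets=[
    [[0, 0, 0], 0, 16],
  ],
)

```text
clock: 5.3
eef_pos: [479.7, -226.7, 147.8]
tool_rot: [-0.119, 1.538, -0.327]
force: [0.4, 0.0, 0.3]
width: 15.9
```

```bash
python3 st.py 477.5 -225.5 146 -11.5
```

```text
t 5.3 tcp [ 479.7 -226.7  147.8] xax [ 0.031 -0.011 -0.999] yax [ 0.207  0.978 -0.004] zax [ 0.978 -0.206  0.033] jaw yaw deg -11.91 w 15.9 F [0.4 0.  0.3] q [ 0.56  0.57 -0.24  1.96  0.23  0.6  -0.05]
tool delta [ 1.7  0.7 -2.4]
roll cand (about tool x; x down => negative of world yaw) -0.41 roll cand (about tool x; x down => negative of world yaw) 179.59 roll cand (about tool x; x down => negative of world yaw) 179.59
```

apply_moves(
  targets=[
    [[0, 0, 0], 0, 8],
  ],
)

```text
clock: 5.42
eef_pos: [477.3, -226.2, 147.9]
tool_rot: [-0.152, 1.543, -0.36]
force: [-4.5, 0.4, 5.6]
width: 11.3
```

```bash
python3 st.py 477.5 -225.5 146 -11.5
```

```text
t 5.42 tcp [ 477.3 -226.2  147.9] xax [ 0.026 -0.01  -1.   ] yax [ 0.207  0.978 -0.004] zax [ 0.978 -0.206  0.028] jaw yaw deg -11.91 w 11.3 F [-4.5  0.4  5.6] q [ 0.56  0.57 -0.24  1.96  0.23  0.61 -0.05]
tool delta [ 1.9  0.8 -0. ]
roll cand (about tool x; x down => negative of world yaw) -0.41 roll cand (about tool x; x down => negative of world yaw) 179.59 roll cand (about tool x; x down => negative of world yaw) 179.59
```

apply_moves(
  targets=[
    [[-20, 0, 0.6], 0, 8],
    [[-40, 0, 1.2], 0, 8],
  ],
)

```text
clock: 5.68
eef_pos: [474.2, -224.8, 205.5]
tool_rot: [-0.122, 1.552, -0.33]
force: [1.2, -0.5, -5.4]
width: 11.1
```

```bash
python3 st.py 477.5 -225.5 250 -4.3; python3 - <<'E'
from h import *
im,d,p=load('top0');P,u,v=cloud(d,p)
for n,(a,b,c,e) in {'small':(340,250,390,325),'bottle':(325,225,345,245),'white bottle':(350,90,370,112)}.items():
    m=(u>a)&(u<c)&(v>b)&(v<e)&(P[:,2]>20);print(n,P[m].min(0).round(),P[m].max(0).round())
im,d,p=grab('scene','s6')
cv2.imwrite('pics/s6c.png',cv2.resize(im[0:300,0:300],None,fx=2,fy=2))
E
```

```text
t 5.67 tcp [ 474.2 -224.8  205.5] xax [ 0.017 -0.006 -1.   ] yax [ 0.206  0.979 -0.002] zax [ 0.978 -0.206  0.018] jaw yaw deg -11.89 w 11.1 F [ 1.2 -0.5 -5.4] q [ 0.58  0.49 -0.28  1.91  0.19  0.76 -0.01]
tool delta [-44.4  -0.1   4.2]
roll cand (about tool x; x down => negative of world yaw) -7.59 roll cand (about tool x; x down => negative of world yaw) 172.41 roll cand (about tool x; x down => negative of world yaw) 172.41 
small [284. -64.  20.] [402.   6. 118.]
bottle [433.  12.  20.] [460.  38.  53.]
white bottle [726. -33.  20.] [749.  -5.  52.]
```

View pics/s6c.png

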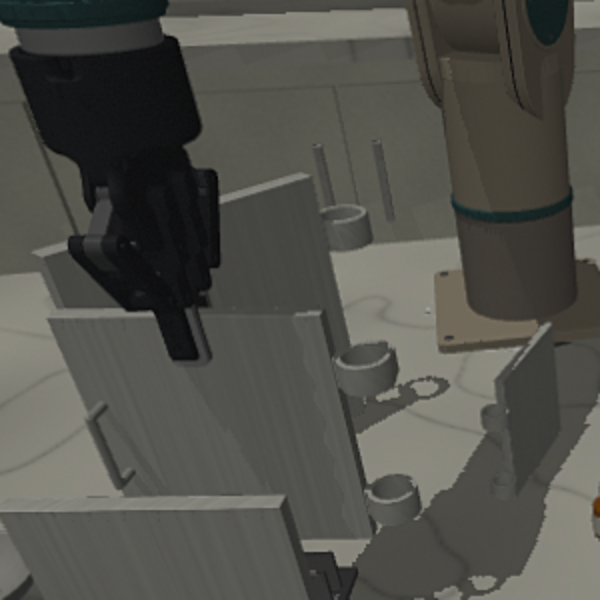

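apply_moves(
  targets=[
    [[-10, 25, -5], 0, 8],
    [[-10, 45, -9], 0, 8],
    [[-10, 45, -9], 0, 8],
    [[0, 45, -9], 0, 8],
    [[0, 40, 12], 0, 8],
    [[0, 40, 12], 0, 8],
    [[0, 40, 12], 0, 8],
    [[0, 25, 8], 0, 8],
    [[0, 0, 0], -4, 8],
    [[0, 0, 0], -4, 8],
  ],
)

```text
clock: 6.98
eef_pos: [547.5, 78.3, 233.1]
tool_rot: [-0.638, 1.553, -0.704]
force: [-0.5, -0.7, -5.1]
width: 10.9
```

```bash
python3 st.py 560 80 200 -4.3; python3 - <<'E'
from fit import *
import json
for n in('scene','top','wrist'): grab(n,n+'7')
im=load('scene7')[0];cv2.imwrite('pics/s7c.png',cv2.resize(im[0:320,180:600],None,fx=1.8,fy=1.8))
E
```

```text
t 6.97 tcp [547.5  78.3 233.1] xax [ 0.013 -0.011 -1.   ] yax [ 0.066  0.998 -0.01 ] zax [ 0.998 -0.066  0.014] jaw yaw deg -3.79 w 10.9 F [-0.5 -0.7 -5.1] q [ 0.03  0.5  -0.35  1.79  0.23  0.88 -0.49]
tool delta [33.2  2.9 11.9]
roll cand (about tool x; x down => negative of world yaw) 0.51 roll cand (about tool x; x down => negative of world yaw) -179.49 roll cand (about tool x; x down => negative of world yaw) -179.49
```

View pics/s7c.png

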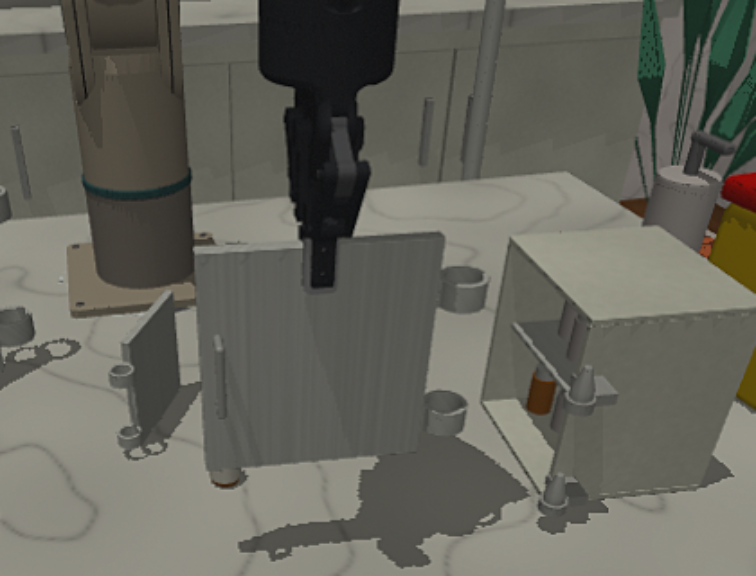

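View pics/wrist7.png

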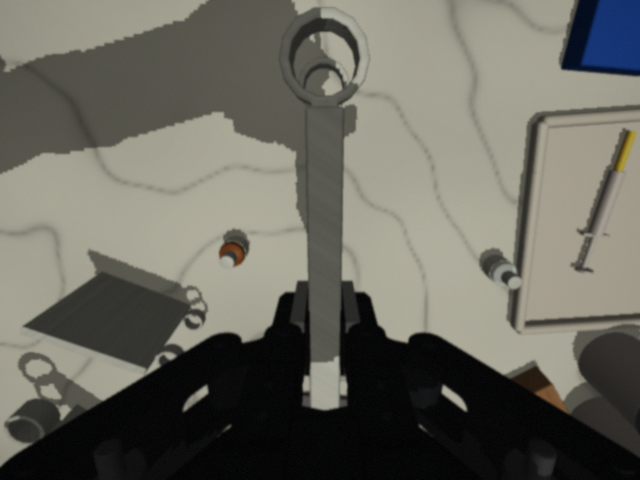

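View pics/top7.png

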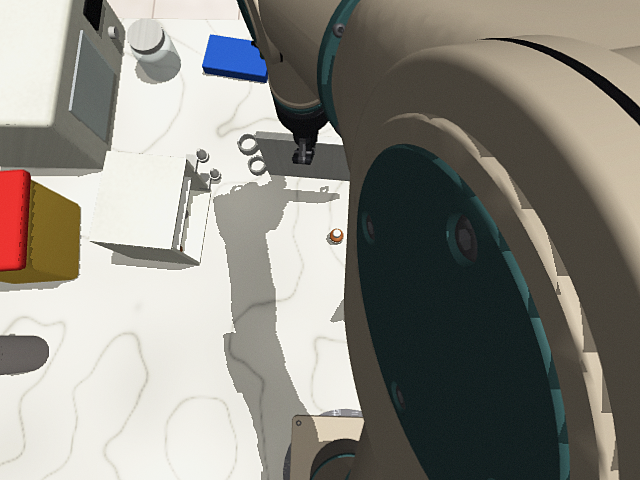

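```bash
cat > inhand.py <<'E'
from fit import *
import sys
def go(suf,cams=('scene','top','wrist'),zadd=None):
    s=status.read_state();t=np.array(s['eef_pos']);R=Ro.from_euler('xyz',s['tool_rot']).as_matrix()
    yaw=np.arctan2(R[1,2],R[0,2]); zg=t[2]-140
    e=[t[0]-98*np.sin(yaw),t[1]+98*np.cos(yaw),zg,yaw]
    out=[]
    for n in cams:
        im,d,p=load(n+suf);P,u,v=cloud(d,p);Q=inv(e,P,False)
        m=(np.abs(Q[:,0])<30)&(Q[:,1]>-200)&(Q[:,1]<35)&(Q[:,2]>-20)&(Q[:,2]<178)
        m&=~((np.abs(Q[:,1]+98)<25)&(Q[:,2]>120))
        x,k,r=fit(P[m],door,e,1); print(n,x.round(3),k,round(r,2)); out.append(x)
    return t,R,out
if __name__=='__main__': go(sys.argv[1],sys.argv[2:] or ('scene','top','wrist'))
E
python3 inhand.py 7
python3 - <<'E'
from fit import *
for n in('top7','scene7'):
    im,d,p=load(n);P,u,v=cloud(d,p);e=[567.5,277,0,-.074]
    Q=inv(e,P,0);m=(np.hypot(Q[:,0],Q[:,1])<22)&(Q[:,2]>14)&(Q[:,2]<162);Q=P[m]
    f=lambda P:np.min([pin(P,30),pin(P,130),disc(P,11,20,30),disc(P,11,120,130)],axis=0)
    g=lambda x:f(Q-[x[0],x[1],0])
    r=least_squares(g,e[:2],loss='soft_l1',f_scale=1.5);print(n,'pins only',r.x.round(2),len(Q))
E
```

```text
scene [ 5.53588e+02  1.74753e+02  9.21380e+01 -6.50000e-02 -9.00000e-03
 -7.00000e-03] 15034 0.81
top [ 5.55044e+02  1.75915e+02  9.14620e+01 -6.40000e-02 -5.00000e-03
 -8.00000e-03] 3332 0.61
wrist [ 5.55229e+02  1.76781e+02  9.16440e+01 -5.30000e-02 -6.00000e-03
 -1.40000e-02] 11373 0.58
top7 pins only [566.97 279.53] 393
scene7 pins only [567.23 277.98] 763
```

apply_moves(
  targets=[
    [[32, 1, 12.5], 0, 8],
    [[0, 35, -2], 0, 8],
    [[0, 30, -2], 0, 8],
    [[0, 0, 0], 0, 8],
  ],
)

```text
clock: 7.62
eef_pos: [561.4, 141.5, 198.3]
tool_rot: [-0.746, 1.553, -0.827]
force: [0.6, 0.0, -5.1]
width: 11.2
```

```bash
python3 st.py 560 80 200 -4.3; python3 - <<'E'
from fit import *
for n in('scene','top','wrist'): grab(n,n+'8')
im=load('scene8')[0];cv2.imwrite('pics/s8c.png',cv2.resize(im[100:320,300:600],None,fx=2.5,fy=2.5))
for n in('top8','scene8'):
    im,d,p=load(n);P,u,v=cloud(d,p);e=[567.3,278,0,-.074]
    Q=inv(e,P,0);m=(np.hypot(Q[:,0],Q[:,1])<18)&(Q[:,2]>14)&(Q[:,2]<162);Q=P[m]
    f=lambda P:np.min([pin(P,30),pin(P,130),disc(P,11,20,30),disc(P,11,120,130)],axis=0)
    r=least_squares(lambda x:f(Q-[x[0],x[1],0]),e[:2],loss='soft_l1',f_scale=1.5);print(n,'pins only',r.x.round(2),len(Q))
E
python3 inhand.py 8
```

```text
t 7.62 tcp [561.4 141.5 198.3] xax [ 0.012 -0.013 -1.   ] yax [ 0.081  0.997 -0.012] zax [ 0.997 -0.081  0.013] jaw yaw deg -4.62 w 11.2 F [ 0.6  0.  -5.1] q [-0.1   0.58 -0.32  1.76  0.26  0.84 -0.62]
tool delta [ -0.9 -61.4   3.5]
roll cand (about tool x; x down => negative of world yaw) -0.32 roll cand (about tool x; x down => negative of world yaw) 179.68 roll cand (about tool x; x down => negative of world yaw) 179.68 
top8 pins only [568.02 278.39] 344
scene8 pins only [567.17 277.72] 720
scene [ 5.68927e+02  2.37343e+02  5.68740e+01 -8.00000e-02 -1.30000e-02
 -7.00000e-03] 13633 0.8
top [ 5.71230e+02  2.34451e+02  5.58340e+01 -7.90000e-02 -2.00000e-02
 -1.10000e-02] 427 0.73
wrist [ 5.70945e+02  2.34793e+02  5.58510e+01 -6.90000e-02 -1.50000e-02
 -1.40000e-02] 11350 0.58
```

View pics/s8c.png

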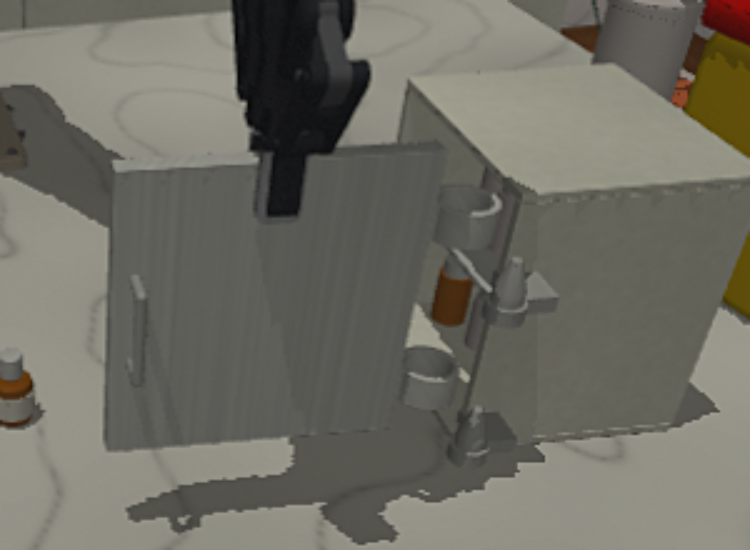

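View pics/wrist8.png

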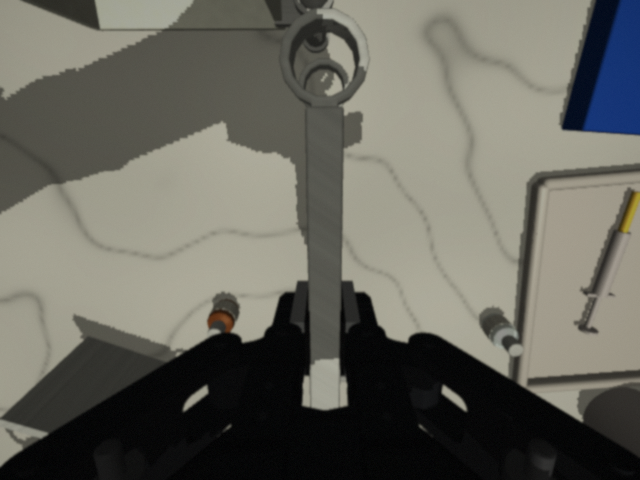

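apply_moves(
  targets=[
    [[-1, 25, -3], 0, 8],
    [[0, 14, -2], 0, 8],
    [[0, 0, 0], 0, 8],
  ],
)

```text
clock: 8.15
eef_pos: [561.0, 172.1, 198.7]
tool_rot: [-0.942, 1.547, -1.034]
force: [-0.2, -0.9, -4.6]
width: 11.0
```

```bash
python3 st.py 560 180 200 -4.3; python3 - <<'E'
from fit import *
for n in('scene','wrist'): grab(n,n+'9')
im=load('scene9')[0];cv2.imwrite('pics/s9c.png',cv2.resize(im[150:300,420:570],None,fx=4,fy=4))
im=load('wrist9')[0];cv2.imwrite('pics/w9c.png',cv2.resize(im[0:150,220:420],None,fx=4,fy=4))
E
python3 inhand.py 9 scene wrist
```

```text
t 8.15 tcp [561.  172.1 198.7] xax [ 0.012 -0.02  -1.   ] yax [ 0.092  0.996 -0.019] zax [ 0.996 -0.092  0.014] jaw yaw deg -5.28 w 11.0 F [-0.2 -0.9 -4.6] q [-0.16  0.59 -0.31  1.73  0.26  0.86 -0.68]
tool delta [-1.5  7.8 -1.7]
roll cand (about tool x; x down => negative of world yaw) -0.98 roll cand (about tool x; x down => negative of world yaw) 179.02 roll cand (about tool x; x down => negative of world yaw) 179.02 
scene [ 5.69552e+02  2.66698e+02  5.65410e+01 -9.10000e-02 -2.00000e-02
 -8.00000e-03] 13441 0.81
wrist [ 5.71337e+02  2.67206e+02  5.56450e+01 -7.70000e-02 -2.00000e-02
 -1.60000e-02] 10957 0.58
```

View pics/s9c.png

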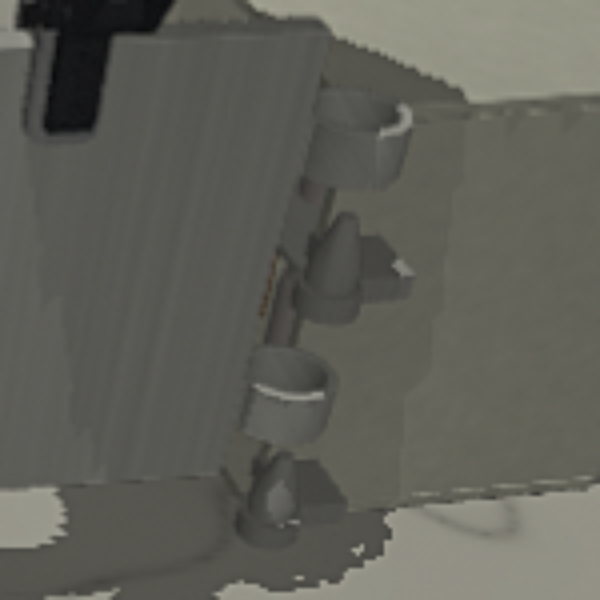

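View pics/w9c.png

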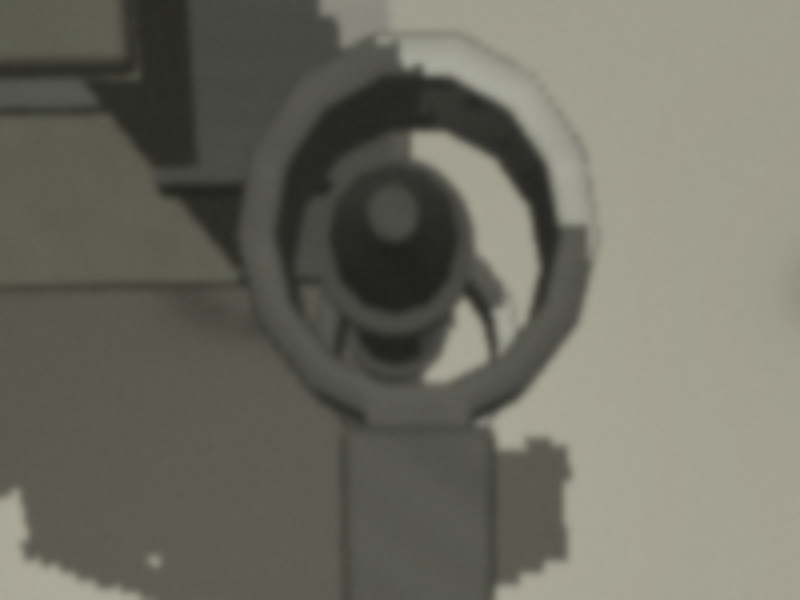

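```bash
python3 - <<'E'
from fit import *
im,d,p=load('wrist9')
c=lambda x,y:((x+.5)/4-.5+220,(y+.5)/4-.5)
print('tip',atz(p,[c(393,212)],156),'lug up',atz(p,[c(400,245)],130))
print('upper knuckle rim ctr',atz(p,[c(418,230)],195.5))
P,u,v=cloud(d,p)
Q=P[(np.hypot(P[:,0]-567.5,P[:,1]-277)<14)&(P[:,2]>118)&(P[:,2]<160)]
f=lambda P:np.min([pin(P,130),disc(P,11,120,130)],axis=0)
r=least_squares(lambda x:f(Q-[x[0],x[1],x[2]]),[567.5,277,0],loss='soft_l1',f_scale=1.5);print('pin in wrist',r.x.round(2),len(Q))
e=[571.337,267.206,55.645,-.077,-.02,-.016]
for z in(20,120):print('knuckle',z,Ro.from_euler('xyz',[-.02,-.016,-.077]).apply([0,0,z])+e[:3])
E
```

```text
tip [[567.99426571 278.56616151 156.        ]] lug up [[568.85190013 278.53815005 130.        ]]
upper knuckle rim ctr [[569.67370757 270.71989079 195.5       ]]
pin in wrist [567.95 278.83  -0.74] 1517
knuckle 20 [571.04879311 267.62939788  75.6384407 ]
knuckle 120 [569.60775867 269.74638731 175.6056442 ]
```

apply_moves(
  targets=[
    [[0, 11, -3], 0, 8],
  ],
)

```text
clock: 8.38
eef_pos: [559.6, 179.5, 198.2]
tool_rot: [-1.011, 1.545, -1.108]
force: [0.1, -0.4, -4.2]
width: 11.1
```

```bash
python3 st.py 559 182 198 -4.3
```

```text
t 8.38 tcp [559.6 179.5 198.2] xax [ 0.012 -0.024 -1.   ] yax [ 0.097  0.995 -0.022] zax [ 0.995 -0.097  0.014] jaw yaw deg -5.57 w 11.1 F [ 0.1 -0.4 -4.2] q [-0.18  0.59 -0.31  1.73  0.26  0.86 -0.7 ]
tool delta [ 0.1  2.4 -0.8]
roll cand (about tool x; x down => negative of world yaw) -1.27 roll cand (about tool x; x down => negative of world yaw) 178.73 roll cand (about tool x; x down => negative of world yaw) 178.73
```

apply_moves(
  targets=[
    [[10, 3, -1.5], 0, 8],
  ],
)

```text
clock: 8.5
eef_pos: [558.9, 183.9, 188.6]
tool_rot: [-0.909, 1.545, -1.005]
force: [0.4, 0.3, -3.8]
width: 11.1
```

```bash
python3 st.py 559 182 198 -4.3; python3 - <<'E'
from fit import *
for n in('scene','wrist'): grab(n,n+'10')
im=load('wrist10')[0];cv2.imwrite('pics/w10c.png',cv2.resize(im[0:150,220:420],None,fx=4,fy=4))
E
python3 inhand.py 10 scene wrist
```

```text
t 8.5 tcp [558.9 183.9 188.6] xax [ 0.014 -0.022 -1.   ] yax [ 0.097  0.995 -0.02 ] zax [ 0.995 -0.096  0.016] jaw yaw deg -5.53 w 11.1 F [ 0.4  0.3 -3.8] q [-0.19  0.6  -0.3   1.74  0.27  0.84 -0.72]
tool delta [-9.4 -2.1  0.4]
roll cand (about tool x; x down => negative of world yaw) -1.23 roll cand (about tool x; x down => negative of world yaw) 178.77 roll cand (about tool x; x down => negative of world yaw) 178.77 
scene [ 5.68194e+02  2.78522e+02  4.63200e+01 -9.60000e-02 -2.00000e-02
 -1.00000e-02] 12966 0.84
wrist [ 5.59959e+02  3.04219e+02  4.28910e+01  4.00000e-03 -2.00000e-02
  2.00000e-03] 11813 2.03
```

View pics/w10c.png

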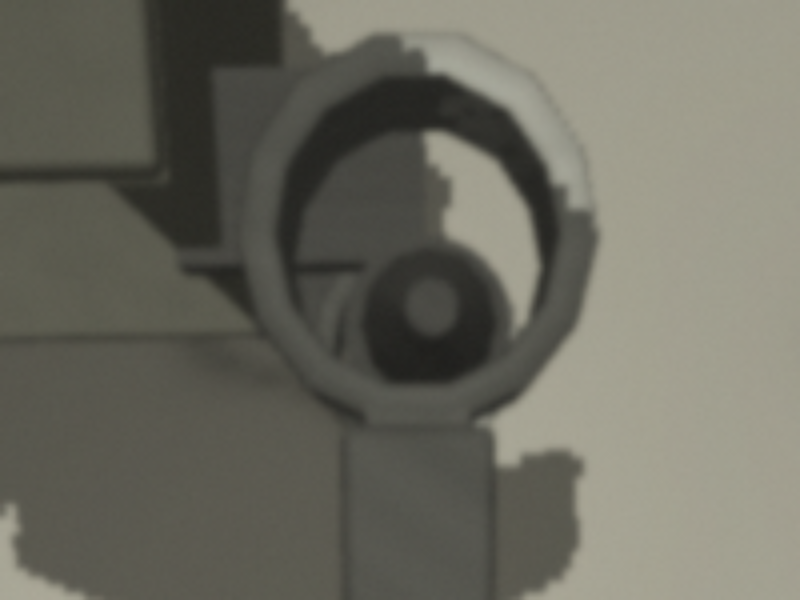

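```bash
python3 - <<'E'
from fit import *
im,d,p=load('wrist10')
c=lambda x,y:((x+.5)/4-.5+220,(y+.5)/4-.5)
print('tip',atz(p,[c(432,305)],156),'knuckle bottom inner ctr, rim',atz(p,[c(418,230)],185.8))
# bottom inner edge of the knuckle: 280..543 x, 130..?  
print(atz(p,[c(415,256)],165.8))
E
```

```text
tip [[568.03573813 278.738705   156.        ]] knuckle bottom inner ctr, rim [[566.44168809 282.20160093 185.8       ]]
[[566.4088658  282.62341888 165.8       ]]
```

apply_moves(
  targets=[
    [[8, -2.5, 1], 0, 8],
  ],
)

```text
clock: 8.72
eef_pos: [558.5, 179.6, 178.7]
tool_rot: [-1.087, 1.544, -1.184]
force: [0.5, -0.2, -5.9]
width: 11.0
```

```bash
python3 st.py 559.5 181.4 151.5 -4.3; python3 - <<'E'
from fit import *
for n in('scene','wrist'): grab(n,n+'11')
im=load('wrist11')[0];cv2.imwrite('pics/w11c.png',cv2.resize(im[0:150,220:420],None,fx=4,fy=4))
im=load('scene11')[0];cv2.imwrite('pics/s11c.png',cv2.resize(im[150:300,420:570],None,fx=4,fy=4))
E
python3 inhand.py 11 scene
```

```text
t 8.72 tcp [558.5 179.6 178.7] xax [ 0.01  -0.024 -1.   ] yax [ 0.096  0.995 -0.023] zax [ 0.995 -0.096  0.012] jaw yaw deg -5.51 w 11.0 F [ 0.5 -0.2 -5.9] q [-0.18  0.61 -0.3   1.75  0.27  0.82 -0.72]
tool delta [27.1  2.5  0.5]
roll cand (about tool x; x down => negative of world yaw) -1.21 roll cand (about tool x; x down => negative of world yaw) 178.79 roll cand (about tool x; x down => negative of world yaw) 178.79 
scene [ 5.67156e+02  2.73695e+02  3.61790e+01 -9.50000e-02 -2.40000e-02
 -6.00000e-03] 12600 0.8
```

View pics/w11c.png

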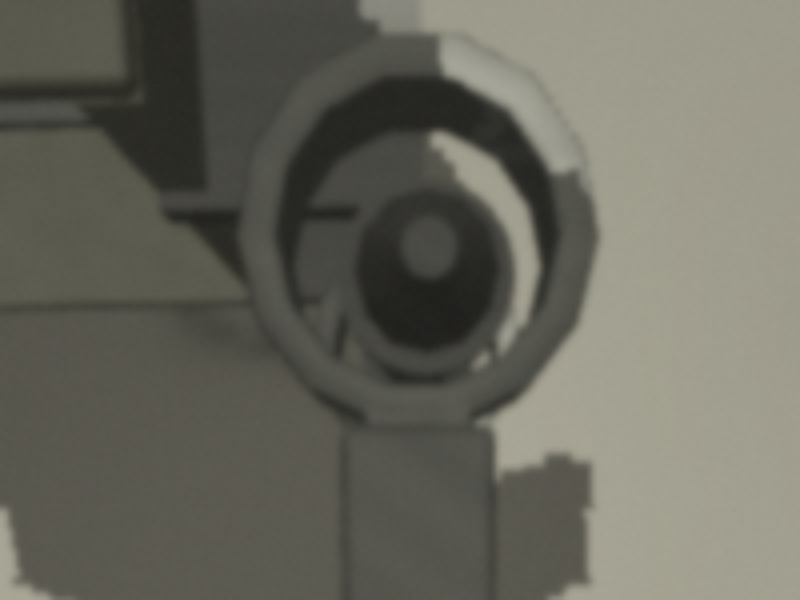

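View pics/s11c.png

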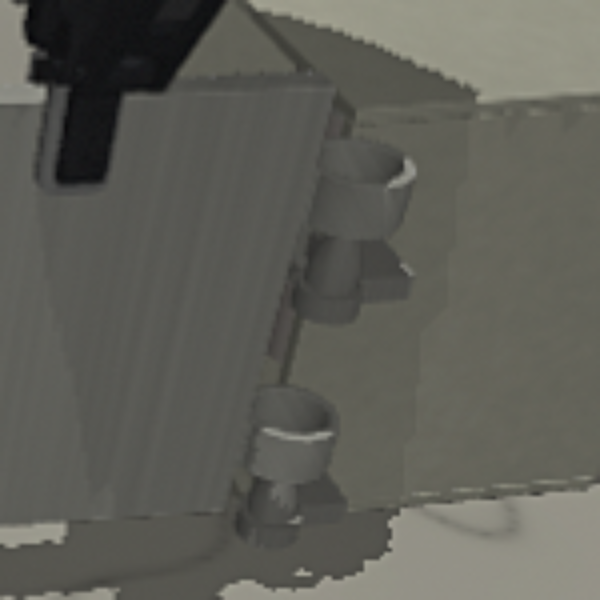

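apply_moves(
  targets=[
    [[8, 2, 0.3], 0, 8],
  ],
)

```text
clock: 8.95
eef_pos: [558.6, 179.7, 169.4]
tool_rot: [-1.18, 1.544, -1.278]
force: [0.6, 0.8, -4.9]
width: 10.7
```

```bash
python3 st.py 559.2 181.8 151.5 -5.5; python3 - <<'E'
from fit import *
for n in('scene',): grab(n,n+'12')
E
python3 inhand.py 12 scene
```

```text
t 8.95 tcp [558.6 179.7 169.4] xax [ 0.008 -0.026 -1.   ] yax [ 0.098  0.995 -0.025] zax [ 0.995 -0.098  0.01 ] jaw yaw deg -5.62 w 10.7 F [ 0.6  0.8 -4.9] q [-0.19  0.63 -0.3   1.76  0.28  0.8  -0.72]
tool delta [17.9  2.6  0.2]
roll cand (about tool x; x down => negative of world yaw) -0.12 roll cand (about tool x; x down => negative of world yaw) 179.88 roll cand (about tool x; x down => negative of world yaw) 179.88 
scene [ 5.67176e+02  2.73570e+02  2.67430e+01 -9.70000e-02 -2.50000e-02
 -5.00000e-03] 12257 0.8
```

apply_moves(
  targets=[
    [[7, 3, 0.3], 0, 8],
  ],
)

```text
clock: 9.12
eef_pos: [558.5, 182.5, 160.6]
tool_rot: [-1.258, 1.544, -1.356]
force: [-0.2, 0.1, -4.9]
width: 10.8
```

```bash
python3 st.py 559.2 181.8 151.5 -5.5; python3 - <<'E'
from fit import *
for n in('scene',): grab(n,n+'13')
E
python3 inhand.py 13 scene
```

```text
t 9.12 tcp [558.5 182.5 160.6] xax [ 0.006 -0.027 -1.   ] yax [ 0.098  0.995 -0.026] zax [ 0.995 -0.098  0.008] jaw yaw deg -5.61 w 10.8 F [-0.2  0.1 -4.9] q [-0.19  0.64 -0.29  1.76  0.28  0.79 -0.73]
tool delta [ 9.1 -0.3  0.6]
roll cand (about tool x; x down => negative of world yaw) -0.11 roll cand (about tool x; x down => negative of world yaw) 179.89 roll cand (about tool x; x down => negative of world yaw) 179.89 
scene [ 5.67661e+02  2.83649e+02  1.04950e+01 -9.80000e-02  6.00000e-02
 -3.00000e-03] 11602 1.65
```

```bash
python3 - <<'E'
from fit import *
grab('wrist','wrist13')
im=load('scene13')[0];cv2.imwrite('pics/s13c.png',cv2.resize(im[130:300,360:560],None,fx=4,fy=3.5))
im=load('wrist13')[0];cv2.imwrite('pics/w13c.png',cv2.resize(im[0:150,220:420],None,fx=4,fy=4))
E
```

```text
(no output)
```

View pics/s13c.png

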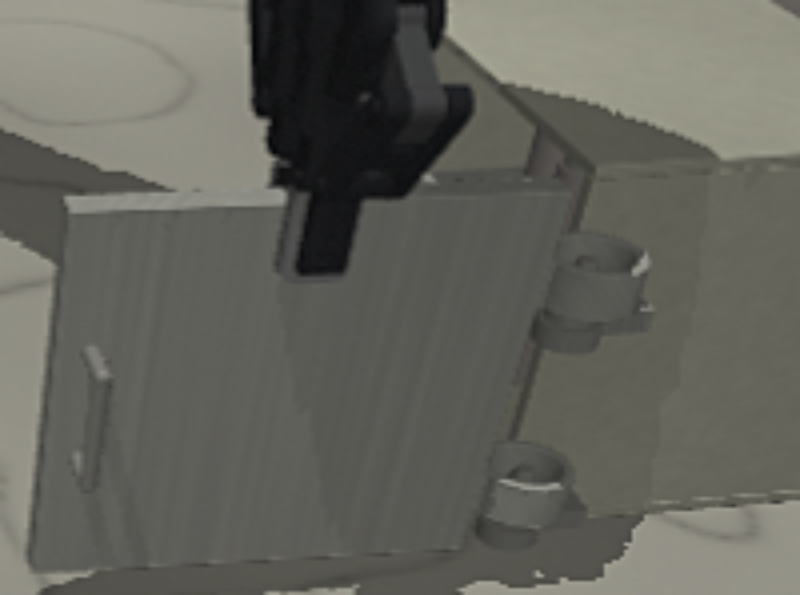

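View pics/w13c.png

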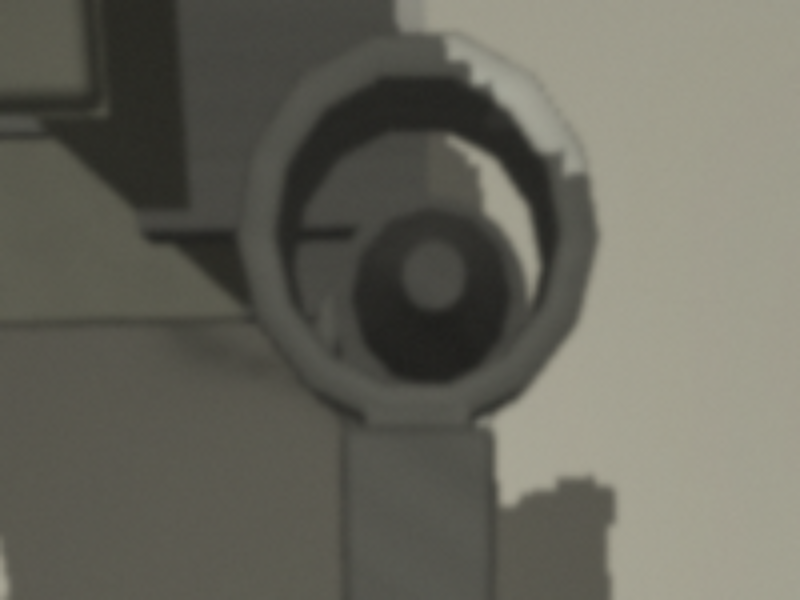

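apply_moves(
  targets=[
    [[4, -1, 0.4], 0, 8],
  ],
)

```text
clock: 9.35
eef_pos: [558.2, 182.0, 155.8]
tool_rot: [-1.312, 1.544, -1.408]
force: [0.9, -0.0, -5.3]
width: 10.7
```

```bash
python3 st.py 559.2 181.8 151.5 -5.5
```

```text
t 9.35 tcp [558.2 182.  155.8] xax [ 0.004 -0.026 -1.   ] yax [ 0.097  0.995 -0.026] zax [ 0.995 -0.096  0.007] jaw yaw deg -5.54 w 10.7 F [ 0.9 -0.  -5.3] q [-0.19  0.65 -0.29  1.76  0.28  0.78 -0.73]
tool delta [ 4.4 -0.   1. ]
roll cand (about tool x; x down => negative of world yaw) -0.04 roll cand (about tool x; x down => negative of world yaw) 179.96 roll cand (about tool x; x down => negative of world yaw) 179.96
```

apply_moves(
  targets=[
    [[4, 0, 0], 0, 8],
  ],
)

```text
clock: 9.48
eef_pos: [558.4, 181.3, 151.8]
tool_rot: [-1.312, 1.543, -1.409]
force: [-0.9, -4.4, 4.6]
width: 11.3
```

```bash
python3 st.py 559.2 181.8 151.5 -5.5
```

```text
t 9.47 tcp [558.4 181.3 151.8] xax [ 0.004 -0.027 -1.   ] yax [ 0.097  0.995 -0.027] zax [ 0.995 -0.097  0.007] jaw yaw deg -5.55 w 11.3 F [-0.9 -4.4  4.6] q [-0.2   0.65 -0.29  1.77  0.29  0.77 -0.73]
tool delta [0.3 0.6 0.8]
roll cand (about tool x; x down => negative of world yaw) -0.05 roll cand (about tool x; x down => negative of world yaw) 179.95 roll cand (about tool x; x down => negative of world yaw) 179.95
```

apply_moves(
  targets=[
    [[3, 0, 0], 0, 8],
  ],
)

```text
clock: 9.6
eef_pos: [558.6, 180.4, 149.6]
tool_rot: [-1.297, 1.542, -1.395]
force: [-3.1, -4.9, 5.9]
width: 11.2
```

```bash
python3 st.py 559.2 181.8 151.5 -5.5; python3 - <<'E'
from fit import *
grab('wrist','wrist14');grab('scene','scene14')
im=load('scene14')[0];cv2.imwrite('pics/s14c.png',cv2.resize(im[130:300,360:560],None,fx=4,fy=3.5))
E
```

```text
t 9.6 tcp [558.6 180.4 149.6] xax [ 0.005 -0.028 -1.   ] yax [ 0.097  0.995 -0.028] zax [ 0.995 -0.097  0.008] jaw yaw deg -5.57 w 11.2 F [-3.1 -4.9  5.9] q [-0.2   0.65 -0.29  1.77  0.29  0.77 -0.74]
tool delta [-2.   1.4  0.4]
roll cand (about tool x; x down => negative of world yaw) -0.07 roll cand (about tool x; x down => negative of world yaw) 179.93 roll cand (about tool x; x down => negative of world yaw) 179.93
```

View pics/s14c.png

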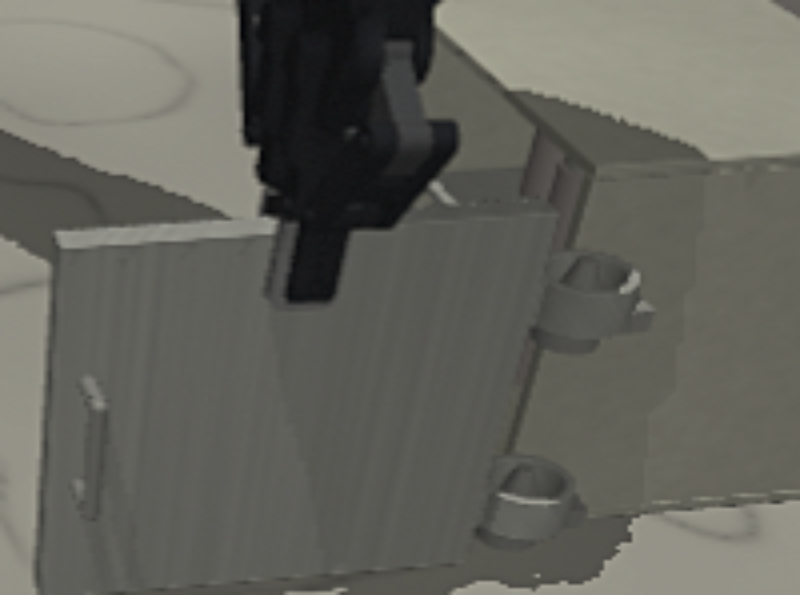

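```bash
cat > fin.py <<'E'
from fit import *
import sys
def both(P):
    return door(P)
def run(tag,e):
    im,d,p=load(tag);P,u,v=cloud(d,p);Q=inv(e,P,False)
    m=(np.abs(Q[:,0])<16)&(Q[:,1]>-200)&(Q[:,1]<-10)&(Q[:,2]>-4)&(Q[:,2]<176)&~((np.abs(Q[:,1]+98)<25)&(Q[:,2]>115))
    m|=(np.abs(np.hypot(Q[:,0],Q[:,1])-16)<4)&(((Q[:,2]>22)&(Q[:,2]<44))|((Q[:,2]>122)&(Q[:,2]<144)))
    x,k,r=fit(P[m],door,e,1,gate=6);print(tag,x.round(3),k,round(r,2));return x
if __name__=='__main__':
    for t in sys.argv[1:]: run(t,[567.5,278,10,-.096])
E
python3 fin.py scene14 wrist14
```

```text
scene14 [ 5.66652e+02  2.79629e+02  9.90200e+00 -9.20000e-02  7.00000e-03
 -2.00000e-03] 11313 0.79
wrist14 [ 5.68027e+02  2.80938e+02  9.13800e+00 -9.10000e-02  6.00000e-03
 -7.00000e-03] 10806 0.56
```

apply_moves(
  targets=[
    [[0, 0, 0], 0, 25],
    [[0, 0, 0], 0, 50],
    [[0, 0, 0], 0, 50],
  ],
)

```text
clock: 10.07
eef_pos: [560.1, 182.6, 150.3]
tool_rot: [-1.127, 1.545, -1.224]
force: [-0.3, -0.1, -0.2]
width: 50.0
```

```bash
python3 st.py 559.2 181.8 151.5 -5.5; python3 - <<'E'
from fit import *
grab('wrist','wrist15');grab('scene','scene15')
E
python3 fin.py scene15 wrist15
```

```text
t 10.07 tcp [560.1 182.6 150.3] xax [ 0.009 -0.025 -1.   ] yax [ 0.097  0.995 -0.024] zax [ 0.995 -0.097  0.011] jaw yaw deg -5.55 w 50.0 F [-0.3 -0.1 -0.2] q [-0.2   0.65 -0.29  1.77  0.29  0.77 -0.74]
tool delta [-1.2 -0.9 -0.8]
roll cand (about tool x; x down => negative of world yaw) -0.05 roll cand (about tool x; x down => negative of world yaw) 179.95 roll cand (about tool x; x down => negative of world yaw) 179.95 
scene15 [ 5.66927e+02  2.81400e+02  1.07620e+01 -9.30000e-02  6.10000e-02
 -8.00000e-03] 11100 0.79
wrist15 [ 5.70624e+02  2.82833e+02  9.93000e+00 -7.00000e-02  6.00000e-02
 -3.10000e-02] 9300 0.61
```

View pics/wrist15.png

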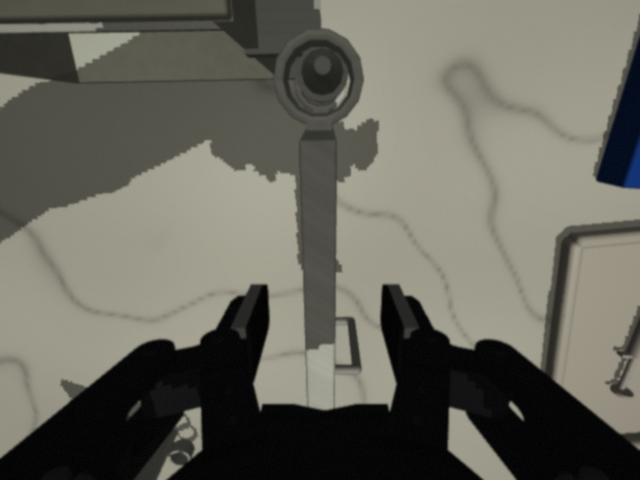

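apply_moves(
  targets=[
    [[-40, 0, 0], 0, 60],
    [[-55, 0, 0], 0, 60],
    [[-55, 0, 0], 0, 60],
    [[-55, 0, 0], 0, 60],
    [[0, 0, 0], 0, 60],
  ],
)

```text
clock: 10.8
eef_pos: [558.2, 188.4, 360.7]
tool_rot: [-1.178, 1.545, -1.274]
force: [-0.4, 1.1, 0.4]
width: 59.7
```

```bash
python3 st.py; python3 - <<'E'
from fit import *
for n in('scene','top','wrist'):grab(n,n+'16')
im=load('scene16')[0];cv2.imwrite('pics/s16c.png',cv2.resize(im[130:310,340:560],None,fx=3.6,fy=3.3))
E
python3 fin.py scene16 wrist16 top16
```

```text
t 10.8 tcp [558.2 188.4 360.7] xax [ 0.007 -0.024 -1.   ] yax [ 0.096  0.995 -0.023] zax [ 0.995 -0.096  0.01 ] jaw yaw deg -5.5 w 59.7 F [-0.4  1.1  0.4] q [-0.16  0.44 -0.35  1.5   0.18  1.23 -0.64]
scene16 [ 5.66745e+02  2.81304e+02  1.06940e+01 -9.10000e-02  6.00000e-02
 -0.00000e+00] 11212 0.78
wrist16 [ 5.71943e+02  2.82968e+02  9.96000e+00 -7.90000e-02  6.10000e-02
 -3.70000e-02] 2002 0.73
top16 [ 5.675e+02  2.780e+02  1.000e+01 -9.600e-02  0.000e+00  0.000e+00] 0 nan
  return _methods._mean(a, axis=axis, dtype=dtype,
  ret = ret.dtype.type(ret / rcount)
```

View pics/s16c.png

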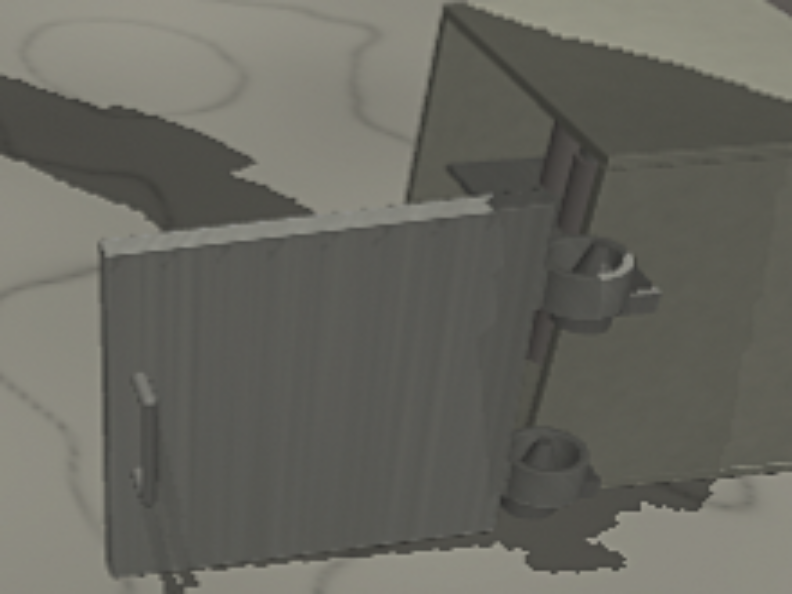

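View pics/wrist16.png

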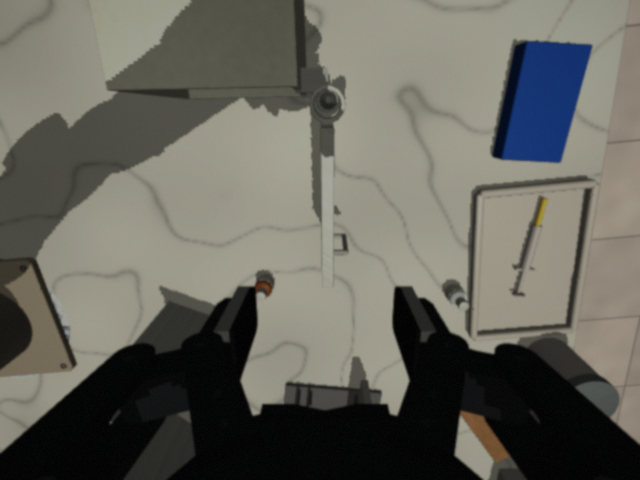

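View pics/scene16.png

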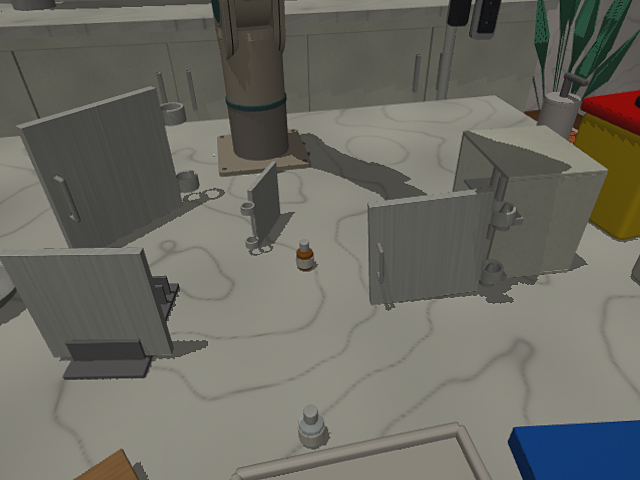

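```bash
python3 - <<'E'
from fit import *
im,d,p=load('scene16');P,u,v=cloud(d,p);P=P[P[:,2]>12];e=[595,-150.5,8,-.2]
print('shelf',fit(P[np.hypot(P[:,0]-e[0],P[:,1]-e[1])<200],shelf,e,1)[0].round(3))
s=status.read_state();print(np.abs(s['qd']).max(),s['force'])
print(ctrl.finish_job())
E
```

```text
shelf [ 5.95165e+02 -1.50202e+02  8.24400e+00 -2.00000e-01 -1.00000e-03
 -6.00000e-03]
0.019489624366766524 [-0.67568468  0.03889615 -0.57284739]
the job is handed in; nothing more can be done
None
```

The middle-sized door is hung on the cabinet at about 90° open. Both knuckles are over their pins, and the job was handed in at roughly 11 s of the 40 s allowed. However, the door sags, and its free lower corner is at or touching the counter.

- **Grasp:** The first grasp was poor: it held too high and tilted the door in its slot. I opened the gripper, re-centred, gripped about 15 mm deeper and lifted the door straight out.
- **Seating:** I brought the door in from the open side at about 56 mm and lowered it in small corrected steps. I let go only when the wrist force rose by about 10 N. By then the fit put the door origin 9.9 mm up (scene camera) and 9.1 mm (wrist camera), against the nominal 10 mm.
- **Sag:** Once released, the door tipped about 3.4° within the knuckle play (26 mm bore on 17 mm pins). I left it there because the loose fit itself allows this much tilt. The origin stayed at 10 to 10.7 mm, and the pose was the same in two looks 0.7 s apart.
- **Other checks:** The shelf plate is still in its slot, within 0.2 mm of its first measured pose, and the look-alikes are where they were. The gripper is about 200 mm above the door, with about 1 N on the wrist, which is at its noise level.
- **Failed or disagreeing checks:** The final top-camera fit found no usable points. Two intermediate door fits near the cabinet went wrong, so I judged those steps from the pictures and the tool position. After release, the scene and wrist fits differed by up to about 5 mm in position and 0.04 rad in sideways tilt.

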